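Tighten the toddler's snack pots and put the snack things away in the drawer

TASK

Put the toddler's snack things away in the wooden drawer unit: pull its drawer open, twist the lid of every white snack pot clockwise until it is fully tight, and stand the pots and the steel toddler cup upright in the drawer and lay the orange spoon in with them. Then push the drawer fully shut, and leave everything else on the counter where it is.

Things in the scene. Friction and masses are not known exactly. Their poses are not given: they have to be found in the camera images.
- unit_drawer0 (a joint): drawer of the medium-brown wooden drawer unit (270 mm deep, 400 mm wide, 125 mm high, fixed), m: 0 = shut, up to 0.19 = fully open; it slides towards the unit's own -x (towards the robot); about 1 N of friction, stays where left
- unit_drawer0_handle (a point): middle of the drawer's handle, a level steel bar 11 mm thick and 120 mm long along the unit's y axis, 35 mm in front of the drawer's front (29 mm free behind the bar), 38 mm below the unit's top; the two end posts, 8 mm thick, stand 51 mm either side of the middle; axes are the unit's (x away from the robot, into the unit; z up)
- drawer_floor (a point): point on the drawer's inner floor, mid-width, 72 mm behind the inside of its front; moves with the drawer; axes are the unit's (x into the unit, y left, z up). The floor spans local x -0.072 to 0.152, y -0.179 to 0.179. Side and back walls rise 81 mm above it, the front 90 mm; 91 mm is free under the unit's top. Open by q, local x up to q - 0.079 lies in front of the unit, open from above
- tray: pale plywood tray with three square recesses in a row along its x axis, 254 x 86 mm, 22 mm high; fixed; origin under its middle; the recesses, 62 mm square with their floor 6 mm up, are centred at x = -84, 0 and 84 mm
- cup_c (a point): steel toddler cup, open upright cup, 58 mm across at the rim (53 mm at the foot), 68 mm high, wall 3 mm, 90 g; this point is its centre, half-way up (34 mm above its underside); z up
- spoon_c (a point): orange silicone spoon, stiff, 140 mm long, 30 g; lies along its own x axis, straight handle 13 mm wide and 12 mm high to -x, round bowl 35 mm across to +x; this point is its middle, on the handle near the centre of mass, half-way up (6 mm above its underside)
- mug: white mug, 76 mm across, 85 mm high; bystander, origin under its middle
- honey: amber glass honey jar, 68 mm across, 100 mm high; bystander, origin under its middle
- mill: dark wood pepper mill, 52 mm across, 132 mm high; bystander, origin under its middle
- bowl: blue bowl, 110 mm across, 45 mm high; bystander, origin under its middle
- timer: white round kitchen timer, 64 mm across, 40 mm high; bystander, origin under its middle
- pot1_c (a point): snack pot: white plastic, 58 x 58 mm square and 44 mm high, with a grey round twist lid; 74 mm high over all, 135 g. This point is the pot's axis 37 mm above its underside; axes are those of the pot (square to its sides), z up. It starts standing in one of the tray's recesses; None if absent
- pot1_lid (a joint): captive twist lid of pot1: grey disc 52 mm across, top 57 mm above the pot's underside, and on it a grip bar 14 mm thick, 48 mm long, up to 74 mm. Angle, rad: 0 = tight (hard stop; bar along the pot's y axis, in line with two dark marks on its shoulders), growing counter-clockwise from above to 1.5 = loose. 0.04 N m to turn, stays where left; the pot can be lifted by the bar
- pot2_c (a point): snack pot: white plastic, 58 x 58 mm square and 44 mm high, with a grey round twist lid; 74 mm high over all, 135 g. This point is the pot's axis 37 mm above its underside; axes are those of the pot (square to its sides), z up. It starts standing in one of the tray's recesses; None if absent
- pot2_lid (a joint): captive twist lid of pot2: grey disc 52 mm across, top 57 mm above the pot's underside, and on it a grip bar 14 mm thick, 48 mm long, up to 74 mm. Angle, rad: 0 = tight (hard stop; bar along the pot's y axis, in line with two dark marks on its shoulders), growing counter-clockwise from above to 1.5 = loose. 0.04 N m to turn, stays where left; the pot can be lifted by the bar
- pot3_c (a point): snack pot: white plastic, 58 x 58 mm square and 44 mm high, with a grey round twist lid; 74 mm high over all, 135 g. This point is the pot's axis 37 mm above its underside; axes are those of the pot (square to its sides), z up. It starts standing in one of the tray's recesses; None if absent
- pot3_lid (a joint): captive twist lid of pot3: grey disc 52 mm across, top 57 mm above the pot's underside, and on it a grip bar 14 mm thick, 48 mm long, up to 74 mm. Angle, rad: 0 = tight (hard stop; bar along the pot's y axis, in line with two dark marks on its shoulders), growing counter-clockwise from above to 1.5 = loose. 0.04 N m to turn, stays where left; the pot can be lifted by the bar
There are look-alikes about, which are no part of the job. Leave any green or pink look-alike of the part that bears pot3_c alone. What is shaped like the part that bears spoon_c but green is not meant.

How it is judged:
On the way, in this order (a step that is already met when the one before it is completed fails the run):
1. the drawer is pulled open, more than 10 cm (value of joint unit_drawer0 above 0.1 m), for 0.2 s.
2. every pot (lid tight), the cup and the spoon are in the drawer, pots and cup upright (x of pot1_c in the frame of drawer_floor between -0.06 and 0.14 m and y of pot1_c in the frame of drawer_floor between -0.165 and 0.165 m and z of pot1_c in the frame of drawer_floor between 0.025 and 0.05 m and angle between each of pot1_c, pot2_c, pot3_c, cup_c's own z axis and vertical below 0.2 rad and value of joint each of pot1_lid, pot2_lid, pot3_lid below 0.12 rad and x of pot2_c in the frame of drawer_floor between -0.06 and 0.14 m and y of pot2_c in the frame of drawer_floor between -0.165 and 0.165 m and z of pot2_c in the frame of drawer_floor between 0.025 and 0.05 m and x of pot3_c in the frame of drawer_floor between -0.06 and 0.14 m and y of pot3_c in the frame of drawer_floor between -0.165 and 0.165 m and z of pot3_c in the frame of drawer_floor between 0.025 and 0.05 m and x of cup_c in the frame of drawer_floor between -0.06 and 0.14 m and y of cup_c in the frame of drawer_floor between -0.165 and 0.165 m and z of cup_c in the frame of drawer_floor between 0.022 and 0.047 m and x of spoon_c in the frame of drawer_floor between -0.07 and 0.15 m and y of spoon_c in the frame of drawer_floor between -0.175 and 0.175 m and z of spoon_c in the frame of drawer_floor between -0.005 and 0.085 m), for 0.2 s.
At the end, for the whole second after the job is handed in: The drawer is shut (within 10 mm). Every pot present stands upright (within 0.2 rad) on the drawer's floor with its lid tight (angle below 0.12 rad); the cup stands upright on the drawer's floor (within 0.2 rad); the spoon lies in the drawer (all of step 2 and value of joint unit_drawer0 below 0.01 m); the robot touches nothing.
It fails at once if a bystander (mug, honey jar, mill, bowl or timer) is pushed more than 4 cm from its place (distance of any of mug, honey, mill, bowl, timer from where it was at the start of the episode above 0.04 m).
Of pot1, pot2, pot3 only 2 to 3 are there at a start; the rules pass over those that are not, and their reading is None.
At some moment in a run one of cup, spoon may be knocked a few centimetres aside while the robot is not near it.
It also fails if it takes over 208 s, if anything falls off the work surface, if the arm or the gripper's body presses on something with over 40 N, if the wrist force passes 120 N, or if a joint passes its speed limit or range.

ROBOT

A 7-joint arm with a two-finger parallel gripper is mounted at the origin on the work surface. World frame = base frame: x ahead of the robot, y to its left, z up, the work surface at z = 0. Lengths are in m, angles in rad, forces in N, time in s.
With the tool pointing down it reaches from about 0.4 to 0.85 m from the base axis. Payload 4.5 kg.
Tool frame: the origin (TCP) lies at the very end of the fingers, on their centre line; the grasp point (between the pads) lies 19 mm behind it; z points along the fingers, y is the line along which they close (so a half turn about z gives the same grasp; the last joint's range is limited). The gripper opens to 88 mm and grips with 3 to 60 N. Pads are 18 mm wide; open, the fingers measure 123 mm over their backs; the gripper's body (75 mm by 187 mm) begins 45 mm behind the grasp point.
Start: joints at [1.315, 0.689, -0.195, 1.565, 0.157, 0.902, -0.215], TCP at [0.179, -0.599, 0.239] pointing down, gripper open.
Joint ranges: [-3.01, 3.01], [-0.46, 2.08], [-1.47, 1.51], [0.13, 2.56], [-1, 4.14], [0.04, 2.09], [-2.66, 2.66]. Speed limits (rad/s): [2.57, 2.57, 3.14, 3.14, 3.14, 3.14, 3.14].

INTERFACE

Orientations are given as a unit quaternion [x, y, z, w].
In Python, from plant import r, eyes, nets gives the robot as it stands.
- The arm moves only by the shell command python3 -m pendant 'ROWS' [FORCE]. ROWS is JSON, a list of rows, each an object of numbers: "claw": the opening, from 0 (shut) to 1 (fully open); "dx", "dy", "dz": the shift along the world's x, y, z in mm; "twist": the turn about the world's z in rad. In form: [{"claw": .., "dx": .., "dy": .., "dz": .., "twist": ..}, ...]. A call has 1 to 8 rows; each row is the pose to reach, as a shift and turn from the pose commanded when the call began; what a row does not reach only later rows make up. A row lasts 1/10 s, in which the tool goes at most 50 mm and 8.59 degrees, less where a joint would pass 70% of its speed; a pose out of reach is approached as far as the arm can. A call with a gripper value outside its range is refused whole. The fingers move at their own pace and stop on an object; FORCE is the grip in N (left out, the last holds). Time passes only in rows, so rows that repeat a pose let the fingers close. It gives the time, the measured TCP pose, the force, the opening and the grip force at its end, in the units of the state.
- r.get_state(): the state, without advancing time (a new reading comes with each control period).
- eyes.snapshot(name): name is "scene" or "top" or "wrist"; returns (picture, depth): 400x640x3 uint8, blue, green, red; 400x640 float32, m along the optical axis (not along the pixel's ray), 0 where there is no reading.
- eyes.camera_info(name): a dict with "K" (3x3 intrinsics, pixels), "world_to_cam" (4x4, takes a point from world to camera coordinates); the wrist camera has in their place "T_tool_cam" (4x4, takes a point from camera to tool coordinates, whose origin is the TCP and whose axes are the flange's). Camera axes: x right, y down, z forward; pixel columns grow to the right and rows downward; lengths in m; the calibration is good to about 2 mm. A picture is of the moment at which its call begins: read the wrist's pose just before it. camera_info takes no time and is no camera call.
- r.finish_job(): hands the job in; it is judged then, once.
Trained networks look in the newest picture that a camera, given by its name, has taken for a name from the list of things; names that differ only in an ending like _2 or _b are one class to them, and where a whole thing is asked for, a point or a joint stands for the part that bears it (a point fixed in the world has none). Each returns a list of dicts, best first, with "confidence" (0 to 1); they miss things now and then, are a little off and sometimes report something else, mostly with a low value. They report only what shows in the picture. A call takes as long as a camera call. They do not tell look-alikes from the thing itself.
- nets.spot_in(camera, query): "box" ([left, top, width, height] as shares, 0 to 1, of the picture: columns of its width, rows of its height, round what is visible of it).
- nets.place_of(camera, query): "position" ([column, row] as shares, 0 to 1, of the picture: columns of its width, rows of its height: a listed point, or the origin of a listed thing).
The state is a dict: "clock": time; "q": joint angles; "qd": joint speeds; "joint_torque": joint torques, N m; "tool_pos": TCP position; "eef_rot": TCP orientation; "contact_force": force on the tool from outside, world axes, zero at the start; "moment": the same for the moment, N m; "opening": opening from 0.0 (shut) to 1.0 (fully open); "finger_force": force on a finger pad.
Only numpy, scipy, OpenCV 4.12 (cv2) and the standard library are available. Lean on these libraries where they do the work, as an engineer would, in place of code of your own. Each camera call takes 0.05 s, during which the arm holds its last target. There are 200 camera calls.

## Working session

There is one attempt and no reset: what is moved stays moved. The work goes in short steps, Python scripts to look and compute and a shell command to move; the robot and the scene stay as the last step left them, time stands still between calls to the robot, and variables do not carry over. Pictures are saved under pics/ and viewed, at most 14 in all, crops included, and the job is handed in when it is done.

```bash
ls; mkdir -p pics
cat > h.py <<'E'
from plant import r, eyes, nets
import numpy as np, cv2
from scipy.spatial.transform import Rotation as R
def T_wc(name):
    i=eyes.camera_info(name)
    if 'world_to_cam' in i: return np.linalg.inv(np.array(i['world_to_cam'])), np.array(i['K'])
    s=r.get_state(); T=np.eye(4); T[:3,:3]=R.from_quat(s['eef_rot']).as_matrix(); T[:3,3]=s['tool_pos']
    return T@np.array(i['T_tool_cam']), np.array(i['K'])
def ray(T,K,u,v):
    d=T[:3,:3]@np.linalg.solve(K,[u,v,1.]); return T[:3,3],d
def at_z(T,K,u,v,z):
    o,d=ray(T,K,u,v); return o+d*(z-o[2])/d[2]
def cloud(T,K,D):
    v,u=np.mgrid[:D.shape[0],:D.shape[1]]
    p=np.stack([(u-K[0,2])/K[0,0]*D,(v-K[1,2])/K[1,1]*D,D],-1)
    return p@T[:3,:3].T+T[:3,3]
E
python3 - <<'E'
from h import *
s=r.get_state(); print(s)
for c in ['top','scene']:
    p,d=eyes.snapshot(c); cv2.imwrite(f'pics/{c}0.png',p); np.save(f'{c}0.npy',d)
    T,K=T_wc(c); print(c,T.round(3).tolist(),K.tolist())
    for q in ['pot1_c','cup_c','spoon_c','unit_drawer0_handle','tray','drawer_floor','mug','honey','mill','bowl','timer']:
        o=nets.place_of(c,q)
        for a in o[:4]:
            u,v=a['position'][0]*640,a['position'][1]*400
            z={'pot1_c':.043,'cup_c':.034,'spoon_c':.006,'unit_drawer0_handle':.087}.get(q,0)
            print(q,round(a['confidence'],2),int(u),int(v),at_z(T,K,u,v,z).round(3)[:2])
E
```

```text
pics
{'clock': 0.0, 'q': array([ 1.31481314,  0.68999835, -0.19446593,  1.56632993,  0.15731724,
        0.90251707, -0.21506256]), 'qd': array([ 9.99574649e-05, -6.05833688e-04,  1.34073757e-03, -9.93507695e-04,
        6.62472901e-04, -2.14665423e-03,  2.63387112e-04]), 'joint_torque': array([-1.15158963e-05, -5.27562010e+01, -1.26708191e+00, -1.53428060e+01,
       -5.26829716e-02,  6.52748131e-03,  1.34708043e-04]), 'tool_pos': array([ 0.17833122, -0.59835793,  0.23790362]), 'eef_rot': array([ 9.89514368e-01,  1.44431467e-01, -2.22632880e-04, -9.04322252e-04]), 'contact_force': array([-0.39090348,  1.03002547,  0.21341814]), 'moment': array([ 0.00675656,  0.0378966 , -0.00386231]), 'finger_force': 0.0, 'opening': 1.0014533583980374}
top [[-0.008, -0.994, 0.113, 0.419], [-1.0, 0.007, -0.014, -0.179], [0.013, -0.113, -0.993, 1.425], [0.0, 0.0, 0.0, 1.0]] [[478.35805954642876, 0.0, 318.9133041336985], [0.0, 478.35805954642876, 196.31131346689054], [0.0, 0.0, 1.0]]
pot1_c 0.88 305 227 [ 0.485 -0.159]
cup_c 0.6 350 179 [ 0.627 -0.292]
spoon_c 0.76 455 226 [ 0.486 -0.605]
spoon_c 0.54 
[... 448 characters left out ...]
, 317.2540481107967], [0.0, 495.24388970609084, 197.667655085975], [0.0, 0.0, 1.0]]
pot1_c 0.88 294 187 [ 0.473 -0.137]
cup_c 0.75 314 239 [ 0.628 -0.301]
cup_c 0.75 322 215 [ 0.596 -0.204]
spoon_c 0.86 197 306 [ 0.498 -0.594]
spoon_c 0.76 258 244 [ 0.496 -0.356]
unit_drawer0_handle 0.76 382 130 [0.581 0.23 ]
unit_drawer0_handle 0.18 293 189 [ 0.51  -0.203]
tray 0.81 320 214 [ 0.568 -0.162]
mug 0.89 236 221 [ 0.386 -0.3  ]
honey 0.83 283 172 [ 0.362 -0.025]
mill 0.83 266 298 [ 0.611 -0.496]
mill 0.4 312 242 [ 0.606 -0.276]
bowl 0.75 389 243 [ 0.781 -0.183]
bowl 0.27 235 221 [ 0.383 -0.304]
timer 0.88 355 264 [ 0.739 -0.296]
timer 0.6 347 210 [ 0.625 -0.107]
timer 0.54 258 243 [ 0.488 -0.346]
```

View pics/top0.png

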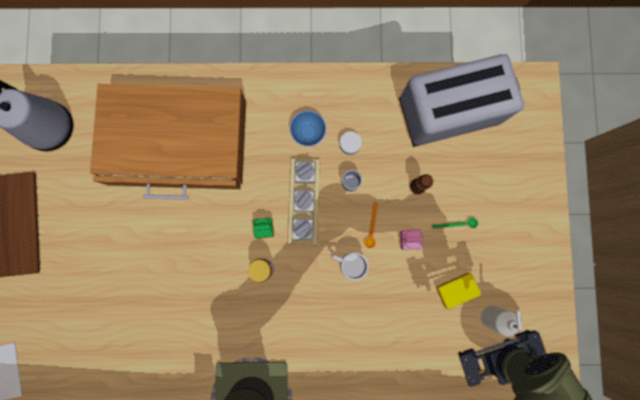

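View pics/scene0.png

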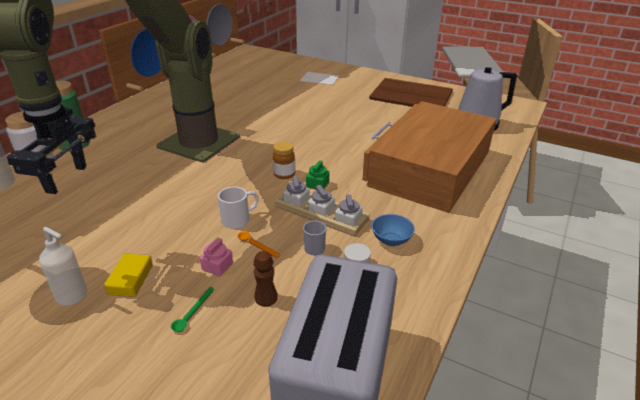

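Top view: three grey-lidded pots in the tray at (303,172), (303,200) and (303,229). The steel cup is at (350,180). The orange spoon's handle runs up from its bowl at (369,242). The drawer unit is at (168,135), with its handle at (166,196). The candidates:
- **Pots:** the white ones in the tray are meant. Green (263,228) and pink (411,240) are look-alikes.
- **Spoons:** orange (372,225) is meant. Green (455,224) is not.

Next I'll measure from depth and enlarge that area to confirm.

Run:
```python
from h import *
T,K=T_wc('top'); D=np.load('top0.npy'); P=cloud(T,K,D); im=cv2.imread('pics/top0.png')
def rect(m,n):
    p=P[m][:,:2].astype(np.float32); print(n,len(p),cv2.minAreaRect(p*1000), p.mean(0).round(3), P[m][:,2].mean().round(3))
v,u=np.mgrid[:400,:640]
z=P[...,2]; ok=D>0
box=lambda a,b,c,d:(u>=a)&(u<b)&(v>=c)&(v<d)&ok
rect(box(80,255,75,200)&(z>.118)&(z<.14),'unit')
rect(box(130,200,186,206)&(z>.05)&(z<.11),'handle')
rect(box(330,372,165,195)&(z>.05)&(z<.09),'cup rim')
rect(box(280,325,150,250)&(z>.014)&(z<.03),'tray')
for c in (172,200,229): rect(box(285,322,c-14,c+13)&(z>.070),'bar%d'%c)
hsv=cv2.cvtColor(im,cv2.COLOR_BGR2HSV)
m=box(360,385,195,255)&(hsv[...,0]<16)&(hsv[...,1]>215); rect(m,'spoon')
rect(box(395,430,225,255)&(z>.03),'pink'); rect(box(245,280,210,245)&(z>.03),'green')
rect(box(330,372,245,285)&(z>.03),'mug')
cv2.imwrite('pics/c1.png',cv2.resize(im[140:270,240:440],None,fx=4,fy=4,interpolation=cv2.INTER_CUBIC))
```

```text
unit 13087 ((746.2889404296875, 227.45510864257812), (403.76678466796875, 275.6668395996094), 87.66728973388672) [0.753 0.226] 0.125
handle 274 ((587.6133422851562, 220.422607421875), (152.6308135986328, 41.209808349609375), 88.04206848144531) [0.581 0.226] 0.087
cup rim 93 ((621.7739868164062, -292.4472961425781), (55.065673828125, 56.396392822265625), 89.00067901611328) [ 0.624 -0.294] 0.065
tray 1174 ((565.1492309570312, -152.7309112548828), (85.98234558105469, 253.98973083496094), 87.83594512939453) [ 0.562 -0.153] 0.022
bar172 88 ((647.841064453125, -157.59344482421875), (18.092994689941406, 47.380645751953125), 32.22854232788086) [ 0.649 -0.157] 0.079
bar200 86 ((564.0299682617188, -152.9354248046875), (31.57954978942871, 43.222686767578125), 22.205045700073242) [ 0.564 -0.152] 0.08
bar229 85 ((482.11761474609375, -148.96376037597656), (14.091166496276855, 46.59857940673828), 36.88469314575195) [ 0.482 -0.149] 0.079
spoon 32 ((513.00341796875, -358.799072265625), (8.304603576660156, 88.17272186279297), 80.29772186279297) [ 0.514 -0.359] 0.013
pink 405 ((449.34722900390625, -463.462646484375), (58.35056686401367, 54.952762603759766), 89.55740356445312) [ 0.449 -0.461] 0.056
green 400 ((486.5667419433594, -33.382041931152344), (58.156288146972656, 57.58373260498047), 6.651595592498779) [ 0.486 -0.035] 0.056
mug 249 ((374.4460144042969, -280.4456481933594), (74.56838989257812, 100.95808410644531), 2.5217127799987793) [ 0.379 -0.288] 0.073
```

View pics/c1.png

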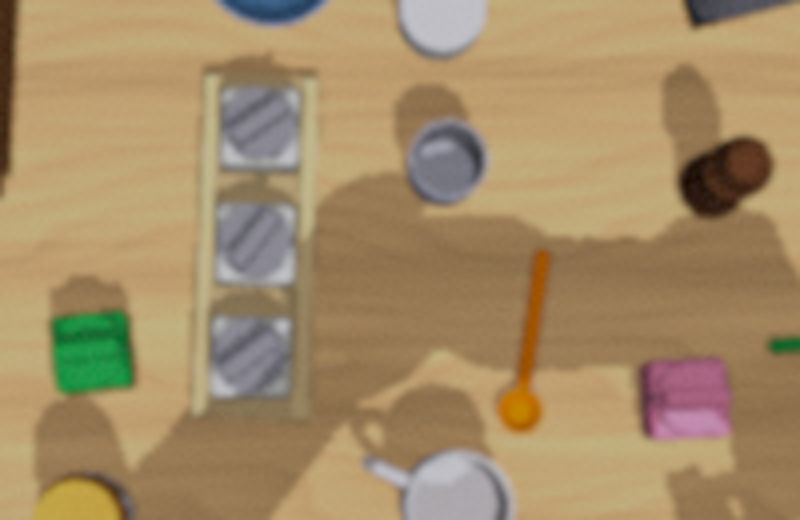

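The crop confirms it: the three white pots with grey lids sit in the tray, all loose. The cup and orange spoon are as named, and the green and pink pots stand apart from them. I'm moving toward the drawer handle now.

```bash
R8() { :; }
python3 -m pendant '[{"claw":1,"dx":240,"dy":220,"dz":40,"twist":0.6},{"claw":1,"dx":240,"dy":220,"dz":40,"twist":0.6},{"claw":1,"dx":240,"dy":220,"dz":40,"twist":0.6},{"claw":1,"dx":240,"dy":220,"dz":40,"twist":0.6},{"claw":1,"dx":240,"dy":220,"dz":40,"twist":0.6},{"claw":1,"dx":240,"dy":220,"dz":40,"twist":0.6},{"claw":1,"dx":240,"dy":220,"dz":40,"twist":0.6},{"claw":1,"dx":240,"dy":220,"dz":40,"twist":0.6}]'
python3 -m pendant '[{"claw":0.4,"dx":80,"dy":300,"dz":0,"twist":0.5},{"claw":0.4,"dx":80,"dy":300,"dz":0,"twist":0.5},{"claw":0.4,"dx":80,"dy":300,"dz":0,"twist":0.5},{"claw":0.4,"dx":80,"dy":300,"dz":0,"twist":0.5},{"claw":0.4,"dx":80,"dy":300,"dz":0,"twist":0.5},{"claw":0.4,"dx":80,"dy":300,"dz":0,"twist":0.5},{"claw":0.4,"dx":80,"dy":300,"dz":0,"twist":0.5},{"claw":0.4,"dx":80,"dy":300,"dz":0,"twist":0.5}]'
python3 - <<'E'
from h import *
s=r.get_state(); print(s['tool_pos'],R.from_quat(s['eef_rot']).as_matrix()[:2,1],s['q'].round(2))
T,K=T_wc('top'); D=np.load('top0.npy'); P=cloud(T,K,D); z=P[...,2]
m=(z>.078)&(z<.1)&(P[...,0]>.55)&(P[...,0]<.592)&(P[...,1]>.1)&(P[...,1]<.35)
p=P[m]; print(len(p),cv2.minAreaRect((p[:,:2]*1000).astype(np.float32)),np.median(p,0))
b=p[p[:,0]<np.percentile(p[:,0],70)]; print(np.polyfit(p[:,1],p[:,0],1))
for y in np.arange(.15,.31,.02):
    q=p[abs(p[:,1]-y)<.01]; print(round(y,2),len(q), q[:,0].min().round(3) if len(q) else '', q[:,0].max().round(3) if len(q) else '')
E
```

```text
clock: 2.0
tool_pos: [0.4235, -0.3744, 0.2798]
eef_rot: [0.901, 0.434, 0.002, 0.0]
contact_force: [-0.5, 0.1, -0.1]
opening: 1.0
finger_force: 0.0
clock: 2.8
tool_pos: [0.4989, -0.0777, 0.2788]
eef_rot: [0.767, 0.642, 0.0, 0.0]
contact_force: [-0.1, -0.2, -0.4]
opening: 0.4
finger_force: 0.0
[ 0.49893895 -0.07765405  0.27882725] [ 0.98429853 -0.17651143] [ 0.39  0.51 -0.51  1.86  0.32  0.85 -0.45]
212 ((580.00244140625, 232.6838836669922), (128.71029663085938, 25.837690353393555), 88.56886291503906) [0.57406161 0.23140614 0.09106288]
[0.01999381 0.56976194]
0.15 0  
0.17 25 0.566 0.591
0.19 37 0.566 0.592
0.21 27 0.567 0.578
0.23 30 0.569 0.578
0.25 28 0.569 0.578
0.27 31 0.569 0.586
0.29 34 0.569 0.592
```

```bash
python3 -m pendant '[{"claw":0.3,"dx":73,"dy":310,"dz":-100,"twist":0.14},{"claw":0.3,"dx":73,"dy":310,"dz":-100,"twist":0.14},{"claw":0.3,"dx":73,"dy":310,"dz":-100,"twist":0.14},{"claw":0.3,"dx":73,"dy":310,"dz":-100,"twist":0.14},{"claw":0.3,"dx":73,"dy":310,"dz":-100,"twist":0.14},{"claw":0.3,"dx":73,"dy":310,"dz":-100,"twist":0.14},{"claw":0.3,"dx":73,"dy":310,"dz":-100,"twist":0.14},{"claw":0.3,"dx":73,"dy":310,"dz":-100,"twist":0.14}]'
python3 - <<'E'
from h import *
s=r.get_state(); print(s['tool_pos'],R.from_quat(s['eef_rot']).as_matrix()[:2,1],s['q'].round(2))
T,K=T_wc('wrist'); p,D=eyes.snapshot('wrist'); cv2.imwrite('pics/w1.png',p); P=cloud(T,K,D)
z=P[...,2]; m=(D>0)&(z>.08)&(z<.1)&(P[...,0]<.59)&(P[...,0]>.55); q=P[m]; print(len(q), T[:3,3])
if len(q): print(q.min(0),q.max(0),np.median(q,0))
E
```

```text
clock: 3.6
tool_pos: [0.5717, 0.2338, 0.177]
eef_rot: [0.72, 0.694, 0.0, -0.001]
contact_force: [-0.5, -0.8, -0.3]
opening: 0.301
finger_force: 0.0
[0.57173634 0.23383035 0.17697177] [ 0.99928027 -0.03790496] [-0.22  0.78 -0.44  1.64  0.42  0.82 -0.88]
2522 [0.57316735 0.31563266 0.32305819]
[0.5639562  0.17008482 0.08505033] [0.58983273 0.29948001 0.09420922] [0.57236841 0.24351717 0.09122285]
```

View pics/w1.png

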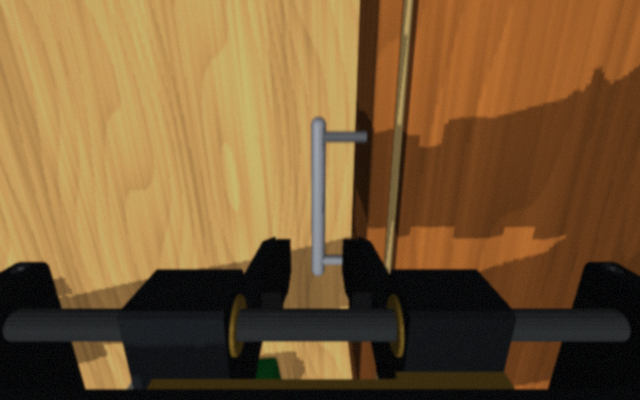

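The handle bar runs (318,120)–(318,272), lying between the fingers. Descending to grip it and pull.

```bash
python3 -m pendant '[{"claw":0.3,"dx":0,"dy":0,"dz":-50,"twist":0},{"claw":0.3,"dx":0,"dy":0,"dz":-90,"twist":0},{"claw":0.3,"dx":0,"dy":0,"dz":-102,"twist":0},{"claw":0.3,"dx":0,"dy":0,"dz":-102,"twist":0},{"claw":0,"dx":0,"dy":0,"dz":-102,"twist":0},{"claw":0,"dx":0,"dy":0,"dz":-102,"twist":0},{"claw":0,"dx":0,"dy":0,"dz":-102,"twist":0},{"claw":0,"dx":0,"dy":0,"dz":-102,"twist":0}]' 25
python3 -m pendant '[{"claw":0,"dx":-20,"dy":1,"dz":0,"twist":0},{"claw":0,"dx":-50,"dy":2,"dz":0,"twist":0},{"claw":0,"dx":-80,"dy":3,"dz":0,"twist":0},{"claw":0,"dx":-110,"dy":4,"dz":0,"twist":0},{"claw":0,"dx":-140,"dy":5,"dz":0,"twist":0},{"claw":0,"dx":-165,"dy":6,"dz":0,"twist":0},{"claw":0,"dx":-180,"dy":7,"dz":0,"twist":0},{"claw":0,"dx":-185,"dy":7,"dz":0,"twist":0}]'
```

```text
clock: 4.45
tool_pos: [0.5731, 0.2312, 0.0789]
eef_rot: [0.722, 0.692, 0.002, 0.001]
contact_force: [-0.9, -0.8, 6.7]
opening: 0.112
finger_force: 25.0
clock: 5.25
tool_pos: [0.3879, 0.2384, 0.0788]
eef_rot: [0.721, 0.693, 0.002, 0.001]
contact_force: [9.7, -3.0, 8.8]
opening: 0.112
finger_force: 25.0
```

```bash
python3 -m pendant '[{"claw":0.3,"dx":0,"dy":0,"dz":0,"twist":0},{"claw":0.3,"dx":0,"dy":0,"dz":0,"twist":0},{"claw":0.3,"dx":0,"dy":0,"dz":30,"twist":0},{"claw":0.3,"dx":0,"dy":0,"dz":80,"twist":0},{"claw":0.3,"dx":0,"dy":0,"dz":130,"twist":0},{"claw":0.3,"dx":30,"dy":-50,"dz":180,"twist":0},{"claw":0.3,"dx":50,"dy":-100,"dz":200,"twist":0},{"claw":0.3,"dx":60,"dy":-140,"dz":200,"twist":0}]'
python3 -m pendant '[{"claw":0.5,"dx":50,"dy":-200,"dz":0,"twist":0},{"claw":0.5,"dx":50,"dy":-200,"dz":0,"twist":0},{"claw":0.5,"dx":50,"dy":-200,"dz":0,"twist":0},{"claw":0.5,"dx":50,"dy":-200,"dz":0,"twist":0},{"claw":0.5,"dx":50,"dy":-200,"dz":0,"twist":0}]'
python3 - <<'E'
from h import *
s=r.get_state(); print(s['tool_pos'],R.from_quat(s['eef_rot']).as_matrix()[:2,1],s['q'].round(2))
Tw,Kw=T_wc('wrist'); pw,Dw=eyes.snapshot('wrist'); cv2.imwrite('pics/w2.png',pw); np.save('w2.npy',Dw); print(Tw[:3,3])
T,K=T_wc('top'); p,D=eyes.snapshot('top'); np.save('top1.npy',D); P=cloud(T,K,D); z=P[...,2]
print('drawer')
for y in (.1,.2,.3,.35):
    o=[]
    for x in np.arange(.38,.66,.01):
        m=(abs(P[...,0]-x)<.005)&(abs(P[...,1]-y)<.01)
        o.append('%.0f'%(1000*np.median(z[m])) if m.any() else '-')
    print(y,' '.join(o))
for y in np.arange(.0,.45,.01):
    m=(abs(P[...,0]-.5)<.01)&(abs(P[...,1]-y)<.005); print('%.2f:%.0f'%(y,1000*np.median(z[m]) if m.any() else -1),end=' ')
cv2.imwrite('pics/top1.png',p)
for n,cam in (('wrist','wrist'),):
    for a in nets.place_of('wrist','pot1_c'): print(a)
E
```

```text
clock: 6.05
tool_pos: [0.4418, 0.1186, 0.2748]
eef_rot: [0.721, 0.693, 0.003, 0.001]
contact_force: [0.5, 0.4, -0.2]
opening: 0.296
finger_force: 0.0
clock: 6.55
tool_pos: [0.4902, -0.0893, 0.2716]
eef_rot: [0.725, 0.688, -0.001, 0.001]
contact_force: [0.5, 0.4, -0.1]
opening: 0.501
finger_force: 0.0
[ 0.49022205 -0.08931816  0.27157986] [ 0.99861759 -0.05256205] [ 0.42  0.51 -0.52  1.89  0.34  0.83 -0.33]
[ 0.49270718 -0.00682831  0.4172595 ]
drawer
0.1 -1 -1 -0 -2 112 111 25 23 22 22 21 23 24 21 22 22 24 24 22 23 23 23 21 24 24 123 125 124 125
0.2 3 88 -1 -0 7 114 103 22 22 22 23 23 21 21 22 23 22 24 22 22 23 22 22 23 22 121 125 124 126
0.3 1 91 1 1 1 112 109 21 20 21 23 23 23 22 23 21 22 22 23 22 22 22 20 21 22 116 121 124 125
0.35 0 0 1 1 -1 111 111 23 23 22 22 21 22 20 21 22 22 21 21 21 22 23 21 23 22 23 121 125 124
0.00:-1 0.01:-1 0.02:-1 0.03:-1 0.04:-1 0.05:101 0.06:101 0.07:24 0.08:22 0.09:23 0.10:23 0.11:22 0.12:22 0.13:22 0.14:22 0.15:23 0.16:22 0.17:22 0.18:22 0.19:22 0.20:22 0.21:21 0.22:22 0.23:21 0.24:23 0.25:22 0.26:22 0.27:22 0.28:22 0.29:22 0.30:23 0.31:22 0.32:22 0.33:22 0.34:21 0.35:23 0.36:22 0.37:20 0.38:23 0.39:22 0.40:21 0.41:49 0.42:78 0.43:-1 0.44:-1 {'position': [0.4894, 0.5205], 'confidence': 0.79}
```

View pics/w2.png

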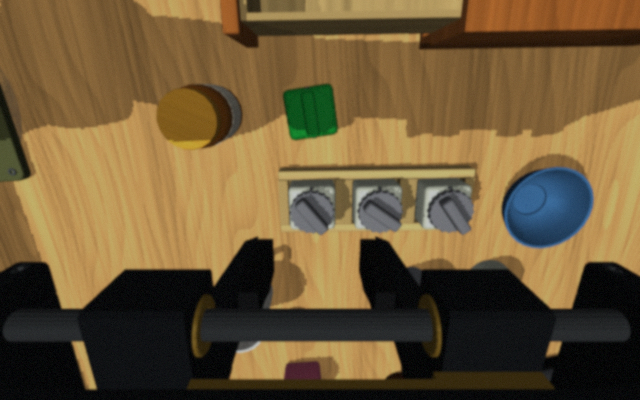

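Wrist view: the three pots are at (311,208), (379,208) and (448,208), with their bars slanted. The green pot at (310,110) is the look-alike. The drawer is open, its floor at z = 22 mm. I'll fetch the spoon first.

```bash
python3 -m pendant '[{"claw":0.5,"dx":20,"dy":-245,"dz":-50,"twist":1.15},{"claw":0.5,"dx":20,"dy":-245,"dz":-50,"twist":1.15},{"claw":0.5,"dx":20,"dy":-245,"dz":-50,"twist":1.15},{"claw":0.5,"dx":20,"dy":-245,"dz":-50,"twist":1.15},{"claw":0.5,"dx":20,"dy":-245,"dz":-50,"twist":1.15},{"claw":0.5,"dx":20,"dy":-245,"dz":-50,"twist":1.15},{"claw":0.5,"dx":20,"dy":-245,"dz":-50,"twist":1.15},{"claw":0.5,"dx":20,"dy":-245,"dz":-50,"twist":1.15}]'
python3 -m pendant '[{"claw":0.5,"dx":0,"dy":-20,"dz":0,"twist":0.31},{"claw":0.5,"dx":0,"dy":-20,"dz":0,"twist":0.31},{"claw":0.5,"dx":0,"dy":-20,"dz":0,"twist":0.31}]'
cat >> h.py <<'E'
def tool():
    s=r.get_state(); y=R.from_quat(s['eef_rot']).as_matrix()[:2,1]; print('tcp',s['tool_pos'].round(4),'yaw',np.arctan2(y[1],y[0]).round(3),'q',s['q'].round(2),'t',round(s['clock'],1),'op',round(s['opening'],3),'F',np.round(s['contact_force'],1))
def snap(c):
    T,K=T_wc(c); p,D=eyes.snapshot(c); P=cloud(T,K,D); P[D<=0]=np.nan; return p,P,T,K
def orange(p,P):
    h=cv2.cvtColor(p,cv2.COLOR_BGR2HSV); m=(h[...,0]>4)&(h[...,0]<17)&(h[...,1]>200)&(h[...,2]>90)&(P[...,2]>.003)&(P[...,2]<.03)&(P[...,1]<-.2)
    n,l,st,_=cv2.connectedComponentsWithStats(m.astype(np.uint8)); 
    k=1+np.argmax(st[1:,4]); q=P[l==k]; c,w,a=cv2.minAreaRect((q[:,:2]*1000).astype(np.float32)); print('orange',len(q),c,w,a,q[:,2].max().round(3)); return l==k,q
E
python3 - <<'E'
from h import *
tool(); p,P,T,K=snap('wrist'); cv2.imwrite('pics/w3.png',p); m,q=orange(p,P); print(q[q[:,0].argmax()],q[q[:,0].argmin()])
for x in (.44,.46,.48,.5,.52,.54,.56):
    b=q[abs(q[:,0]-x)<.004]; print(x,len(b),b[:,1].min().round(4) if len(b) else 0,b[:,1].max().round(4) if len(b) else 0)
E
```

```text
clock: 7.5
tool_pos: [0.511, -0.3239, 0.2223]
eef_rot: [0.225, 0.974, 0.001, 0.0]
contact_force: [-0.4, 0.6, 0.4]
opening: 0.5
finger_force: 0.0
clock: 7.8
tool_pos: [0.5109, -0.3443, 0.2223]
eef_rot: [0.074, 0.997, 0.001, 0.0]
contact_force: [-0.2, 0.0, 0.4]
opening: 0.502
finger_force: 0.0
tcp [ 0.5109 -0.3443  0.2223] yaw 1.423 q [ 0.98  0.83 -0.88  1.59  0.7   1.07  1.32] t 7.8 op 0.502 F [-0.2  0.   0.4]
orange 1591 (490.605712890625, -352.81463623046875) (32.68837356567383, 136.57339477539062) 81.4390640258789 0.014
[ 0.5579551  -0.36287073  0.01035304] [ 0.42247294 -0.34671501  0.00842339]
0.44 193 -0.3617 -0.3285
0.46 73 -0.3546 -0.3433
0.48 73 -0.3578 -0.3464
0.5 68 -0.3609 -0.3495
0.52 67 -0.3646 -0.3527
0.54 63 -0.3677 -0.356
0.56 11 -0.3675 -0.3602
```

View pics/w3.png

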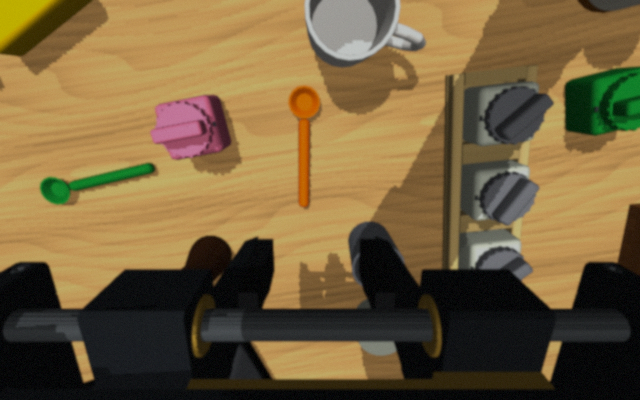

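The spoon lies from its bowl at (305,102) to its handle end at (304,205). I'll grip the handle a little past its middle to stay clear of the pink pot.

```bash
python3 -m pendant '[{"claw":0.5,"dx":19,"dy":-16,"dz":-50,"twist":-0.01},{"claw":0.5,"dx":19,"dy":-16,"dz":-100,"twist":-0.01},{"claw":0.5,"dx":19,"dy":-16,"dz":-150,"twist":-0.01},{"claw":0.5,"dx":19,"dy":-16,"dz":-190,"twist":-0.01},{"claw":0.5,"dx":19,"dy":-16,"dz":-210,"twist":-0.01},{"claw":0.5,"dx":19,"dy":-16,"dz":-218,"twist":-0.01},{"claw":0.5,"dx":19,"dy":-16,"dz":-218,"twist":-0.01}]'
python3 -m pendant '[{"claw":0,"dx":0,"dy":0,"dz":0,"twist":0},{"claw":0,"dx":0,"dy":0,"dz":0,"twist":0},{"claw":0,"dx":0,"dy":0,"dz":0,"twist":0},{"claw":0,"dx":0,"dy":0,"dz":0,"twist":0},{"claw":0,"dx":0,"dy":0,"dz":0,"twist":0},{"claw":0,"dx":0,"dy":0,"dz":0,"twist":0}]' 20
python3 -m pendant '[{"claw":0,"dx":0,"dy":0,"dz":30,"twist":0},{"claw":0,"dx":0,"dy":0,"dz":70,"twist":0},{"claw":0,"dx":0,"dy":0,"dz":110,"twist":0},{"claw":0,"dx":0,"dy":0,"dz":150,"twist":0},{"claw":0,"dx":0,"dy":0,"dz":190,"twist":0},{"claw":0,"dx":0,"dy":0,"dz":220,"twist":0},{"claw":0,"dx":0,"dy":0,"dz":220,"twist":0}]'
python3 - <<'E'
from h import *
tool(); p,P,T,K=snap('wrist'); cv2.imwrite('pics/w4.png',p)
h=cv2.cvtColor(p,cv2.COLOR_BGR2HSV); m=(h[...,0]>4)&(h[...,0]<17)&(h[...,1]>200)&(h[...,2]>90)&(P[...,2]>.15); q=P[m]; print(len(q)); print(q.min(0),q.max(0))
E
```

```text
clock: 8.55
tool_pos: [0.5298, -0.3618, 0.0048]
eef_rot: [0.081, 0.997, 0.0, 0.0]
contact_force: [-0.1, -0.2, -0.1]
opening: 0.501
finger_force: 0.0
clock: 9.15
tool_pos: [0.5293, -0.3629, 0.0051]
eef_rot: [0.081, 0.997, -0.0, 0.0]
contact_force: [-0.2, -1.0, 5.8]
opening: 0.14
finger_force: 20.0
clock: 9.85
tool_pos: [0.5315, -0.3629, 0.2289]
eef_rot: [0.081, 0.997, -0.001, 0.004]
contact_force: [-0.0, -0.4, 0.1]
opening: 0.148
finger_force: 20.0
tcp [ 0.5315 -0.3629  0.2289] yaw 1.409 q [ 0.96  0.85 -0.88  1.5   0.7   1.11  1.35] t 9.8 op 0.148 F [-0.  -0.4  0.1]
9917
[ 0.42394877 -0.37127685  0.2242375 ] [ 0.55793252 -0.32893061  0.30560448]
```

```bash
python3 -m pendant '[{"claw":0,"dx":-10,"dy":330,"dz":30,"twist":0.06},{"claw":0,"dx":-10,"dy":330,"dz":30,"twist":0.06},{"claw":0,"dx":-10,"dy":330,"dz":30,"twist":0.06},{"claw":0,"dx":-10,"dy":330,"dz":30,"twist":0.06},{"claw":0,"dx":-10,"dy":330,"dz":30,"twist":0.06},{"claw":0,"dx":-10,"dy":330,"dz":30,"twist":0.06},{"claw":0,"dx":-10,"dy":330,"dz":30,"twist":0.06},{"claw":0,"dx":-10,"dy":330,"dz":30,"twist":0.06}]'
python3 -m pendant '[{"claw":0,"dx":44,"dy":323,"dz":-40,"twist":0.06},{"claw":0,"dx":44,"dy":323,"dz":-40,"twist":0.06},{"claw":0,"dx":44,"dy":323,"dz":-40,"twist":0.06},{"claw":0,"dx":44,"dy":323,"dz":-40,"twist":0.06},{"claw":0,"dx":44,"dy":323,"dz":-40,"twist":0.06},{"claw":0,"dx":44,"dy":323,"dz":-40,"twist":0.06},{"claw":0,"dx":44,"dy":323,"dz":-40,"twist":0.06},{"claw":0,"dx":44,"dy":323,"dz":-40,"twist":0.06}]'
python3 - <<'E'
from h import *
tool(); p,P,T,K=snap('wrist'); cv2.imwrite('pics/w5.png',p)
E
```

```text
clock: 10.7
tool_pos: [0.518, -0.0268, 0.254]
eef_rot: [0.046, 0.999, 0.002, -0.0]
contact_force: [0.6, 0.7, 0.5]
opening: 0.145
finger_force: 20.0
clock: 11.5
tool_pos: [0.5613, 0.2944, 0.212]
eef_rot: [0.018, 1.0, 0.001, -0.002]
contact_force: [0.3, -0.3, -0.3]
opening: 0.146
finger_force: 20.0
tcp [0.5613 0.2944 0.212 ] yaw 1.534 q [-0.13  0.84 -0.82  1.54  0.67  1.06  0.4 ] t 11.5 op 0.146 F [ 0.3 -0.3 -0.3]
```

View pics/w5.png

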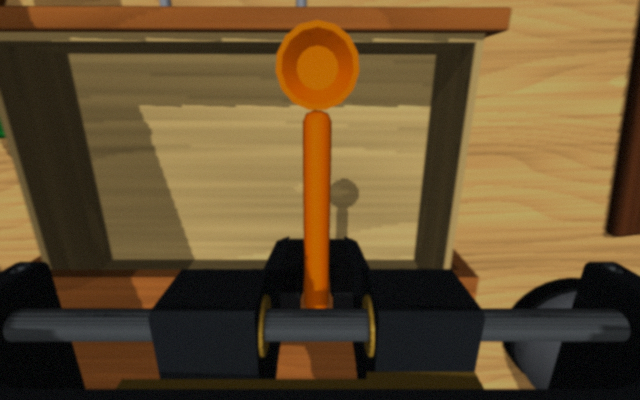

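The spoon is held level, with its bowl at (317,65), inside the drawer outline. Lowering it in.

```bash
python3 -m pendant '[{"claw":0,"dx":5,"dy":-6,"dz":-50,"twist":0},{"claw":0,"dx":5,"dy":-6,"dz":-100,"twist":0},{"claw":0,"dx":5,"dy":-6,"dz":-140,"twist":0},{"claw":0,"dx":5,"dy":-6,"dz":-165,"twist":0},{"claw":0,"dx":5,"dy":-6,"dz":-178,"twist":0},{"claw":0,"dx":5,"dy":-6,"dz":-182,"twist":0},{"claw":0,"dx":5,"dy":-6,"dz":-182,"twist":0}]'
python3 -m pendant '[{"claw":0.3,"dx":0,"dy":0,"dz":0,"twist":0},{"claw":0.3,"dx":0,"dy":0,"dz":0,"twist":0},{"claw":0.3,"dx":0,"dy":0,"dz":40,"twist":0},{"claw":0.3,"dx":0,"dy":0,"dz":90,"twist":0},{"claw":0.3,"dx":0,"dy":0,"dz":140,"twist":0},{"claw":0.3,"dx":0,"dy":0,"dz":190,"twist":0},{"claw":0.3,"dx":-20,"dy":-40,"dz":220,"twist":-0.1},{"claw":0.3,"dx":-40,"dy":-80,"dz":230,"twist":-0.2}]'
python3 -m pendant '[{"claw":1,"dx":30,"dy":-360,"dz":0,"twist":-1.1},{"claw":1,"dx":30,"dy":-360,"dz":0,"twist":-1.1},{"claw":1,"dx":30,"dy":-360,"dz":0,"twist":-1.1},{"claw":1,"dx":30,"dy":-360,"dz":0,"twist":-1.1},{"claw":1,"dx":30,"dy":-360,"dz":0,"twist":-1.1},{"claw":1,"dx":30,"dy":-360,"dz":0,"twist":-1.1},{"claw":1,"dx":30,"dy":-360,"dz":0,"twist":-1.1},{"claw":1,"dx":30,"dy":-360,"dz":0,"twist":-1.1}]'
python3 - <<'E'
from h import *
tool(); p,P,T,K=snap('top'); cv2.imwrite('pics/top2.png',p)
def bx(p):
    print(cv2.minAreaRect((p[:,:2]*1000).astype(np.float32)),p[:,2].max())
x,y,z=P[...,0],P[...,1],P[...,2]
bx(P[(abs(x-.62)<.06)&(abs(y+.293)<.06)&(z>.05)&(z<.09)])
h=cv2.cvtColor(p,cv2.COLOR_BGR2HSV); m=(h[...,0]>4)&(h[...,0]<17)&(h[...,1]>225)&(y>.24)&(y<.34)&(x<.62)&(x>.45); bx(P[m])
E
```

```text
clock: 12.25
tool_pos: [0.5684, 0.2835, 0.0325]
eef_rot: [0.021, 1.0, -0.0, 0.0]
contact_force: [0.9, -0.2, -0.3]
opening: 0.142
finger_force: 20.0
clock: 13.05
tool_pos: [0.5286, 0.207, 0.2666]
eef_rot: [0.121, 0.993, 0.003, 0.003]
contact_force: [1.4, -1.4, -0.8]
opening: 0.297
finger_force: 0.0
clock: 13.85
tool_pos: [0.5574, -0.1636, 0.2627]
eef_rot: [0.627, 0.779, -0.002, 0.002]
contact_force: [-0.6, -0.7, -0.2]
opening: 0.992
finger_force: 0.0
tcp [ 0.5574 -0.1636  0.2627] yaw 0.215 q [ 0.52  0.64 -0.55  1.67  0.4   0.95  0.04] t 13.8 op 0.992 F [-0.6 -0.7 -0.2]
((621.61328125, -292.5705871582031), (55.67421340942383, 56.15993881225586), 86.0325927734375) 0.07532883386516742
((478.66925048828125, 288.5352478027344), (25.246536254882812, 20.445079803466797), 89.50611877441406) 0.034973263832159374
```

```bash
python3 -m pendant '[{"claw":1,"dx":64,"dy":-129,"dz":-100,"twist":-0.25},{"claw":1,"dx":64,"dy":-129,"dz":-100,"twist":-0.25},{"claw":1,"dx":64,"dy":-129,"dz":-100,"twist":-0.25},{"claw":1,"dx":64,"dy":-129,"dz":-100,"twist":-0.25},{"claw":1,"dx":64,"dy":-129,"dz":-100,"twist":-0.25},{"claw":1,"dx":64,"dy":-129,"dz":-100,"twist":-0.25}]'
python3 - <<'E'
from h import *
tool(); p,P,T,K=snap('wrist'); x,y,z=P[...,0],P[...,1],P[...,2]
q=P[(abs(x-.62)<.05)&(abs(y+.293)<.06)&(z>.055)&(z<.085)]; print(len(q),q.min(0),q.max(0))
E
```

```text
clock: 14.5
tool_pos: [0.6225, -0.2818, 0.1628]
eef_rot: [0.713, 0.701, 0.001, -0.001]
contact_force: [-0.3, -0.1, 0.1]
opening: 1.003
finger_force: 0.0
tcp [ 0.6225 -0.2818  0.1628] yaw -0.018 q [ 0.58  0.88 -0.45  1.43  0.43  0.93 -0.  ] t 14.5 op 1.003 F [-0.3 -0.1  0.1]
1325 [ 0.59006291 -0.31956618  0.05509945] [ 0.64722288 -0.26203986  0.06977726]
```

```bash
python3 -m pendant '[{"claw":1,"dx":-2,"dy":0,"dz":0,"twist":0},{"claw":1,"dx":-2,"dy":0,"dz":-40,"twist":0},{"claw":1,"dx":-2,"dy":0,"dz":-80,"twist":0},{"claw":1,"dx":-2,"dy":0,"dz":-110,"twist":0},{"claw":1,"dx":-2,"dy":0,"dz":-117,"twist":0},{"claw":1,"dx":-2,"dy":0,"dz":-117,"twist":0}]'
python3 -m pendant '[{"claw":0.4,"dx":0,"dy":0,"dz":0,"twist":0},{"claw":0.4,"dx":0,"dy":0,"dz":0,"twist":0},{"claw":0.4,"dx":0,"dy":0,"dz":0,"twist":0},{"claw":0.4,"dx":0,"dy":0,"dz":0,"twist":0},{"claw":0.4,"dx":0,"dy":0,"dz":0,"twist":0},{"claw":0.4,"dx":0,"dy":0,"dz":0,"twist":0}]' 15
python3 -m pendant '[{"claw":0.4,"dx":0,"dy":0,"dz":30,"twist":0},{"claw":0.4,"dx":0,"dy":0,"dz":70,"twist":0},{"claw":0.4,"dx":0,"dy":0,"dz":120,"twist":0},{"claw":0.4,"dx":0,"dy":0,"dz":160,"twist":0},{"claw":0.4,"dx":0,"dy":0,"dz":200,"twist":0},{"claw":0.4,"dx":0,"dy":0,"dz":220,"twist":0}]'
```

```text
clock: 15.15
tool_pos: [0.6199, -0.2834, 0.0455]
eef_rot: [0.714, 0.7, 0.0, -0.0]
contact_force: [0.9, 0.1, -0.5]
opening: 1.005
finger_force: 0.0
clock: 15.75
tool_pos: [0.6205, -0.2849, 0.0461]
eef_rot: [0.715, 0.7, 0.0, 0.001]
contact_force: [0.4, 0.7, 5.5]
opening: 0.633
finger_force: 14.4
clock: 16.35
tool_pos: [0.6211, -0.2847, 0.269]
eef_rot: [0.715, 0.7, 0.001, 0.002]
contact_force: [1.1, 0.1, -1.3]
opening: 0.636
finger_force: 14.7
```

```bash
python3 -m pendant '[{"claw":0.4,"dx":-70,"dy":320,"dz":-20,"twist":0},{"claw":0.4,"dx":-70,"dy":320,"dz":-20,"twist":0},{"claw":0.4,"dx":-70,"dy":320,"dz":-20,"twist":0},{"claw":0.4,"dx":-70,"dy":320,"dz":-20,"twist":0},{"claw":0.4,"dx":-70,"dy":320,"dz":-20,"twist":0},{"claw":0.4,"dx":-70,"dy":320,"dz":-20,"twist":0},{"claw":0.4,"dx":-70,"dy":320,"dz":-20,"twist":0},{"claw":0.4,"dx":-70,"dy":320,"dz":-20,"twist":0}]'
python3 -m pendant '[{"claw":0.4,"dx":-20,"dy":325,"dz":-50,"twist":0},{"claw":0.4,"dx":-20,"dy":325,"dz":-50,"twist":0},{"claw":0.4,"dx":-20,"dy":325,"dz":-50,"twist":0},{"claw":0.4,"dx":-20,"dy":325,"dz":-50,"twist":0},{"claw":0.4,"dx":-20,"dy":325,"dz":-50,"twist":0},{"claw":0.4,"dx":-20,"dy":325,"dz":-50,"twist":0},{"claw":0.4,"dx":-20,"dy":325,"dz":-50,"twist":0},{"claw":0.4,"dx":-20,"dy":325,"dz":-50,"twist":0}]'
python3 - <<'E'
from h import *
tool(); p,P,T,K=snap('wrist'); cv2.imwrite('pics/w6.png',p)
x,y,z=P[...,0],P[...,1],P[...,2]
q=P[(abs(x-.53)<.04)&(abs(y-.36)<.06)&(z>.195)&(z<.24)]; print('cup',len(q),np.percentile(q,2,0),np.percentile(q,98,0))
m=(abs(x-.53)<.07)&(z>.03)&(z<.12)&(y>.38); q=P[m]; print('wall',len(q),[ (a.round(3)) for a in np.percentile(q,[2,50,98],0)] if len(q) else '')
h=cv2.cvtColor(p,cv2.COLOR_BGR2HSV); m=(h[...,0]>4)&(h[...,0]<17)&(h[...,1]>215)&(y>.24)&(y<.34)&(z<.06); q=P[m]; print('spoon',len(q)); print(q.min(0),q.max(0)) if len(q) else 0
E
```

```text
clock: 17.15
tool_pos: [0.5481, 0.0417, 0.2452]
eef_rot: [0.711, 0.703, 0.001, -0.002]
contact_force: [-0.3, 0.0, -0.6]
opening: 0.634
finger_force: 14.7
clock: 17.95
tool_pos: [0.5277, 0.3657, 0.1941]
eef_rot: [0.712, 0.702, 0.0, -0.002]
contact_force: [0.0, 0.3, -1.2]
opening: 0.632
finger_force: 14.8
tcp [0.5277 0.3657 0.1941] yaw -0.015 q [-0.46  0.78 -0.41  1.55  0.36  0.88 -1.01] t 17.9 op 0.632 F [ 0.   0.3 -1.2]
cup 8344 [0.49082639 0.33346235 0.19606256] [0.56776874 0.38665257 0.23924481]
wall 2992 [array([0.463, 0.414, 0.035]), array([0.53 , 0.42 , 0.102]), array([0.597, 0.423, 0.104])]
spoon 248
[0.46533411 0.27734765 0.02344978] [0.58336504 0.30492174 0.03448648]
```

View pics/w6.png

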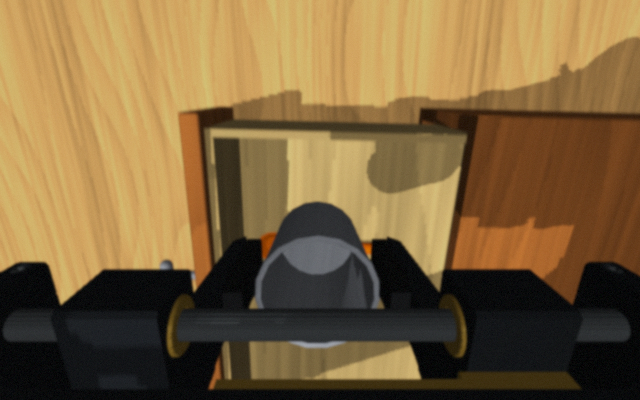

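The cup is held upright over the left part of the drawer, clear of the spoon. Lowering it.

```bash
python3 -m pendant '[{"claw":0.4,"dx":0,"dy":3,"dz":-40,"twist":0},{"claw":0.4,"dx":0,"dy":3,"dz":-80,"twist":0},{"claw":0.4,"dx":0,"dy":3,"dz":-110,"twist":0},{"claw":0.4,"dx":0,"dy":3,"dz":-120,"twist":0},{"claw":0.4,"dx":0,"dy":3,"dz":-125,"twist":0},{"claw":0.4,"dx":0,"dy":3,"dz":-125,"twist":0}]'
python3 -m pendant '[{"claw":0.85,"dx":0,"dy":0,"dz":0,"twist":0},{"claw":0.85,"dx":0,"dy":0,"dz":0,"twist":0},{"claw":0.85,"dx":0,"dy":0,"dz":0,"twist":0},{"claw":0.85,"dx":0,"dy":0,"dz":40,"twist":0},{"claw":0.85,"dx":0,"dy":0,"dz":90,"twist":0},{"claw":0.85,"dx":0,"dy":0,"dz":140,"twist":0},{"claw":0.85,"dx":0,"dy":-50,"dz":170,"twist":0},{"claw":0.85,"dx":0,"dy":-90,"dz":180,"twist":0}]'
python3 -m pendant '[{"claw":0.5,"dx":-20,"dy":-340,"dz":0,"twist":0.6},{"claw":0.5,"dx":-20,"dy":-340,"dz":0,"twist":0.6},{"claw":0.5,"dx":-20,"dy":-340,"dz":0,"twist":0.6},{"claw":0.5,"dx":-20,"dy":-340,"dz":0,"twist":0.6},{"claw":0.5,"dx":-20,"dy":-340,"dz":0,"twist":0.6},{"claw":0.5,"dx":-20,"dy":-340,"dz":0,"twist":0.6},{"claw":0.5,"dx":-20,"dy":-340,"dz":0,"twist":0.6},{"claw":0.5,"dx":-20,"dy":-340,"dz":0,"twist":0.6}]'
cat >> h.py <<'E'
def bars(P,cx):
    x,y,z=P[...,0],P[...,1],P[...,2]
    for c in cx:
        m=(np.hypot(x-c[0],y-c[1])<.033)&(z>.072)&(z<.09); q=P[m]
        if len(q)<30: print(c,'few',len(q)); continue
        mu=q[:,:2].mean(0); e,v=np.linalg.eigh(np.cov((q[:,:2]-mu).T)); a=v[:,1]; an=np.arctan2(a[1],a[0]); an=(an+np.pi*1.25)%np.pi-np.pi*.25-0
        mid=[(np.percentile((q[:,:2]-mu)@w,2)+np.percentile((q[:,:2]-mu)@w,98))/2*w for w in v.T]; mu=mu+sum(mid)
        t=(an-np.pi/2+np.pi/2)%np.pi-np.pi/2
        print(len(q),'bar c',mu.round(4),'len angle',an.round(3),'-> tool yaw',round(t,3),'ztop',np.median(q[:,2]).round(3))
E
python3 - <<'E'
from h import *
tool(); p,P,T,K=snap('wrist'); cv2.imwrite('pics/w7.png',p); C=[(.648,-.1575),(.565,-.153),(.482,-.149)]
bars(P,C); p,P,T,K=snap('top'); bars(P,C); x,y,z=P[...,0],P[...,1],P[...,2]
q=P[(abs(x-.53)<.045)&(abs(y-.363)<.04)&(z>.07)&(z<.1)]; print('cup',len(q),cv2.minAreaRect((q[:,:2]*1000).astype(np.float32)),np.median(q[:,2]))
E
```

```text
clock: 18.6
tool_pos: [0.5311, 0.3626, 0.0711]
eef_rot: [0.715, 0.699, 0.001, 0.0]
contact_force: [-0.5, 0.9, -1.2]
opening: 0.635
finger_force: 14.8
clock: 19.4
tool_pos: [0.5305, 0.2757, 0.254]
eef_rot: [0.713, 0.701, 0.004, 0.0]
contact_force: [0.9, -0.2, 0.3]
opening: 0.853
finger_force: 0.0
clock: 20.2
tool_pos: [0.5089, -0.0745, 0.2499]
eef_rot: [0.481, 0.877, -0.003, 0.001]
contact_force: [-0.0, -0.1, -0.9]
opening: 0.502
finger_force: 0.0
tcp [ 0.5089 -0.0745  0.2499] yaw 0.568 q [ 0.46  0.59 -0.65  1.87  0.48  0.85  0.13] t 20.2 op 0.502 F [-0.  -0.1 -0.9]
(0.648, -0.1575) few 0
509 bar c [ 0.5611 -0.1498] len angle -0.657 -> tool yaw 0.914 ztop 0.079
575 bar c [ 0.4794 -0.146 ] len angle 2.204 -> tool yaw 0.633 ztop 0.079
82 bar c [ 0.6497 -0.1561] len angle 2.169 -> tool yaw 0.598 ztop 0.08
85 bar c [ 0.5638 -0.1523] len angle -0.652 -> tool yaw 0.919 ztop 0.08
75 bar c [ 0.4834 -0.1507] len angle 2.229 -> tool yaw 0.658 ztop 0.08
cup 163 ((530.995361328125, 351.37725830078125), (56.202781677246094, 56.63039779663086), 2.051060914993286) 0.08558957625938879
```

View pics/w7.png

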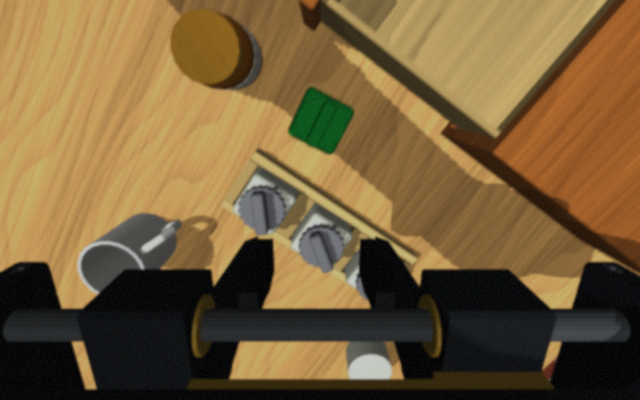

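The cup stands at (0.531, 0.355) in the drawer, rim at about 0.088. In the wrist view the near pot's lid is at (263,205) and the middle one's at (322,247). Starting with the near pot.

```bash
python3 -m pendant '[{"claw":0.5,"dx":-28,"dy":-74,"dz":-130,"twist":0.075},{"claw":0.5,"dx":-28,"dy":-74,"dz":-130,"twist":0.075},{"claw":0.5,"dx":-28,"dy":-74,"dz":-130,"twist":0.075},{"claw":0.5,"dx":-28,"dy":-74,"dz":-130,"twist":0.075},{"claw":0.5,"dx":-28,"dy":-74,"dz":-130,"twist":0.075},{"claw":0.5,"dx":-28,"dy":-74,"dz":-130,"twist":0.075}]'
python3 - <<'E'
from h import *
tool()
p,P,T,K=snap('wrist'); bars(P,[(.481,-.148)])
E
```

```text
clock: 20.9
tool_pos: [0.4843, -0.138, 0.122]
eef_rot: [0.441, 0.897, 0.002, 0.002]
contact_force: [0.2, -0.2, -0.7]
opening: 0.499
finger_force: 0.0
tcp [ 0.4843 -0.138   0.122 ] yaw 0.657 q [ 0.5   0.77 -0.51  2.02  0.73  0.53  0.12] t 20.9 op 0.499 F [ 0.2 -0.2 -0.7]
1460 bar c [ 0.4789 -0.1463] len angle 2.206 -> tool yaw 0.635 ztop 0.08
```

```bash
python3 -m pendant '[{"claw":0.5,"dx":-4,"dy":-9,"dz":-20,"twist":-0.02},{"claw":0.5,"dx":-4,"dy":-9,"dz":-45,"twist":-0.02},{"claw":0.5,"dx":-4,"dy":-9,"dz":-56,"twist":-0.02},{"claw":0.5,"dx":-4,"dy":-9,"dz":-56,"twist":-0.02}]'
python3 -m pendant '[{"claw":0,"dx":0,"dy":0,"dz":0,"twist":0},{"claw":0,"dx":0,"dy":0,"dz":0,"twist":0},{"claw":0,"dx":0,"dy":0,"dz":0,"twist":0},{"claw":0,"dx":0,"dy":0,"dz":0,"twist":0},{"claw":0,"dx":0,"dy":0,"dz":0,"twist":0}]' 25
python3 -m pendant '[{"claw":0,"dx":0,"dy":0,"dz":0,"twist":-0.12},{"claw":0,"dx":0,"dy":0,"dz":0,"twist":-0.24},{"claw":0,"dx":0,"dy":0,"dz":0,"twist":-0.36},{"claw":0,"dx":0,"dy":0,"dz":0,"twist":-0.48},{"claw":0,"dx":0,"dy":0,"dz":0,"twist":-0.58},{"claw":0,"dx":0,"dy":0,"dz":0,"twist":-0.66},{"claw":0,"dx":0,"dy":0,"dz":0,"twist":-0.72},{"claw":0,"dx":0,"dy":0,"dz":0,"twist":-0.72}]'
python3 - <<'E'
from h import *
tool(); print(r.get_state()['moment'])
E
```

```text
clock: 21.35
tool_pos: [0.4788, -0.1485, 0.0644]
eef_rot: [0.451, 0.893, 0.0, 0.0]
contact_force: [-0.2, 0.5, -0.5]
opening: 0.5
finger_force: 0.0
clock: 21.85
tool_pos: [0.4785, -0.1495, 0.0647]
eef_rot: [0.451, 0.892, 0.0, 0.001]
contact_force: [0.6, -0.4, 3.3]
opening: 0.157
finger_force: 25.0
clock: 22.65
tool_pos: [0.4795, -0.1495, 0.0647]
eef_rot: [0.737, 0.676, 0.001, 0.001]
contact_force: [2.1, -0.3, 4.0]
opening: 0.155
finger_force: 25.0
tcp [ 0.4795 -0.1495  0.0647] yaw -0.085 q [ 0.34  0.84 -0.22  2.06  0.57  0.3  -0.44] t 22.6 op 0.155 F [ 2.1 -0.3  4. ]
[-0.01036695 -0.55684558  0.10588796]
```

```bash
python3 -m pendant '[{"claw":0,"dx":0,"dy":0,"dz":0,"twist":-0.06},{"claw":0,"dx":0,"dy":0,"dz":0,"twist":-0.12},{"claw":0,"dx":0,"dy":0,"dz":0,"twist":-0.12}]'
python3 - <<'E'
from h import *
tool(); print(r.get_state()['moment'])
E
```

```text
clock: 22.95
tool_pos: [0.4804, -0.1486, 0.0648]
eef_rot: [0.775, 0.632, 0.002, 0.001]
contact_force: [3.8, 1.4, 5.1]
opening: 0.166
finger_force: 26.3
tcp [ 0.4804 -0.1486  0.0648] yaw -0.202 q [ 0.33  0.84 -0.2   2.06  0.53  0.29 -0.51] t 22.9 op 0.166 F [3.8 1.4 5.1]
[ 0.35875645 -0.96603579  0.61628706]
```

The lid's reaction moment reached 0.6 N·m, against 0.04 to turn it, so it is on its stop. Carrying the pot to the drawer.

```bash
python3 -m pendant '[{"claw":0,"dx":0,"dy":0,"dz":0,"twist":0.08},{"claw":0,"dx":0,"dy":0,"dz":30,"twist":0.08},{"claw":0,"dx":0,"dy":0,"dz":70,"twist":0.1},{"claw":0,"dx":0,"dy":0,"dz":115,"twist":0.12},{"claw":0,"dx":0,"dy":0,"dz":160,"twist":0.16},{"claw":0,"dx":0,"dy":0,"dz":160,"twist":0.16}]' 25
python3 -m pendant '[{"claw":0,"dx":8,"dy":254,"dz":0,"twist":0},{"claw":0,"dx":8,"dy":254,"dz":0,"twist":0},{"claw":0,"dx":8,"dy":254,"dz":0,"twist":0},{"claw":0,"dx":8,"dy":254,"dz":0,"twist":0},{"claw":0,"dx":8,"dy":254,"dz":0,"twist":0},{"claw":0,"dx":8,"dy":254,"dz":0,"twist":0},{"claw":0,"dx":8,"dy":254,"dz":0,"twist":0},{"claw":0,"dx":8,"dy":254,"dz":0,"twist":0}]'
python3 - <<'E'
from h import *
tool(); p,P,T,K=snap('wrist'); cv2.imwrite('pics/w8.png',p)
E
```

```text
clock: 23.55
tool_pos: [0.4796, -0.1504, 0.2285]
eef_rot: [0.723, 0.691, 0.002, 0.003]
contact_force: [0.5, 0.0, -1.9]
opening: 0.158
finger_force: 24.9
clock: 24.35
tool_pos: [0.4848, 0.1019, 0.223]
eef_rot: [0.724, 0.69, -0.002, -0.0]
contact_force: [0.0, -0.4, -1.7]
opening: 0.158
finger_force: 25.0
tcp [0.4848 0.1019 0.223 ] yaw -0.048 q [-0.02  0.57 -0.44  1.96  0.37  0.7  -0.73] t 24.4 op 0.158 F [ 0.  -0.4 -1.7]
```

View pics/w8.png

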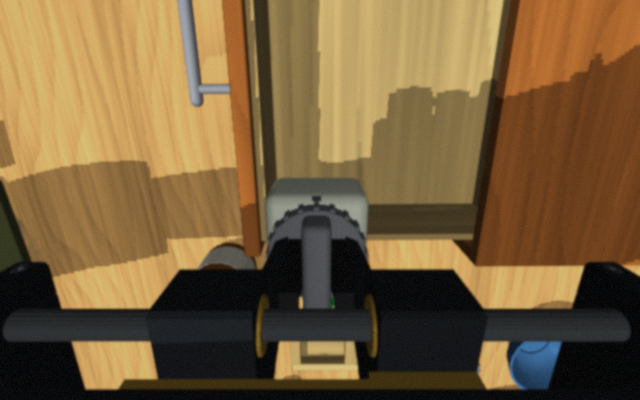

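The bar lines up with the pot's dark mark at (317,200), so the lid is tight. The pot hangs squarely over the drawer's right part.

```bash
python3 -m pendant '[{"claw":0,"dx":4,"dy":2,"dz":-45,"twist":0},{"claw":0,"dx":4,"dy":2,"dz":-90,"twist":0},{"claw":0,"dx":4,"dy":2,"dz":-125,"twist":0},{"claw":0,"dx":4,"dy":2,"dz":-137,"twist":0},{"claw":0,"dx":4,"dy":2,"dz":-141,"twist":0},{"claw":0,"dx":4,"dy":2,"dz":-141,"twist":0}]'
python3 -m pendant '[{"claw":0.3,"dx":0,"dy":0,"dz":0,"twist":0},{"claw":0.3,"dx":0,"dy":0,"dz":0,"twist":0},{"claw":0.3,"dx":0,"dy":0,"dz":30,"twist":0},{"claw":0.3,"dx":0,"dy":0,"dz":70,"twist":0},{"claw":0.3,"dx":0,"dy":0,"dz":110,"twist":0},{"claw":0.3,"dx":0,"dy":0,"dz":140,"twist":0}]'
python3 -m pendant '[{"claw":0.5,"dx":75,"dy":-250,"dz":-10,"twist":0.96},{"claw":0.5,"dx":75,"dy":-250,"dz":-10,"twist":0.96},{"claw":0.5,"dx":75,"dy":-250,"dz":-10,"twist":0.96},{"claw":0.5,"dx":75,"dy":-250,"dz":-10,"twist":0.96},{"claw":0.5,"dx":75,"dy":-250,"dz":-10,"twist":0.96},{"claw":0.5,"dx":75,"dy":-250,"dz":-10,"twist":0.96},{"claw":0.5,"dx":75,"dy":-250,"dz":-10,"twist":0.96},{"claw":0.5,"dx":75,"dy":-250,"dz":-10,"twist":0.96}]'
python3 -m pendant '[{"claw":0.5,"dx":0,"dy":0,"dz":-60,"twist":0},{"claw":0.5,"dx":0,"dy":0,"dz":-85,"twist":0},{"claw":0.5,"dx":0,"dy":0,"dz":-85,"twist":0}]'
python3 - <<'E'
from h import *
tool()
p,P,T,K=snap('wrist'); bars(P,[(.564,-.151)]); p,P,T,K=snap('top'); x,y,z=P[...,0],P[...,1],P[...,2]
bars(P,[(.564,-.151)]); q=P[(x>.45)&(x<.6)&(y>.06)&(y<.2)&(z>.06)&(z<.11)&(np.hypot(x-.488,y-.104)<.04)]; print(len(q),q.mean(0),q[:,2].max())
E
```

```text
clock: 25.0
tool_pos: [0.4899, 0.1048, 0.0829]
eef_rot: [0.724, 0.69, -0.001, 0.0]
contact_force: [-0.3, 0.6, -0.5]
opening: 0.153
finger_force: 25.0
clock: 25.6
tool_pos: [0.4905, 0.1065, 0.2265]
eef_rot: [0.723, 0.691, 0.002, 0.001]
contact_force: [0.3, -0.4, 0.1]
opening: 0.299
finger_force: 0.0
clock: 26.4
tool_pos: [0.5648, -0.1447, 0.2138]
eef_rot: [0.323, 0.946, 0.0, 0.0]
contact_force: [0.4, 0.7, 0.5]
opening: 0.496
finger_force: 0.0
clock: 26.7
tool_pos: [0.5616, -0.1434, 0.125]
eef_rot: [0.322, 0.947, -0.001, -0.004]
contact_force: [-1.4, 0.1, -0.0]
opening: 0.5
finger_force: 0.0
tcp [ 0.5616 -0.1434  0.125 ] yaw 0.914 q [ 0.54  0.86 -0.66  1.78  0.73  0.77  0.41] t 26.7 op 0.5 F [-1.4  0.1 -0. ]
1417 bar c [ 0.5607 -0.1504] len angle -0.665 -> tool yaw 0.906 ztop 0.08
(0.564, -0.151) few 0
401 [0.48954392 0.1006209  0.07869019] 0.10307357855013177
```

```bash
python3 -m pendant '[{"claw":0.5,"dx":0,"dy":-7,"dz":-20,"twist":0},{"claw":0.5,"dx":0,"dy":-7,"dz":-45,"twist":0},{"claw":0.5,"dx":0,"dy":-7,"dz":-60,"twist":0},{"claw":0.5,"dx":0,"dy":-7,"dz":-60,"twist":0}]'
python3 -m pendant '[{"claw":0,"dx":0,"dy":0,"dz":0,"twist":0},{"claw":0,"dx":0,"dy":0,"dz":0,"twist":0},{"claw":0,"dx":0,"dy":0,"dz":0,"twist":0},{"claw":0,"dx":0,"dy":0,"dz":0,"twist":0},{"claw":0,"dx":0,"dy":0,"dz":0,"twist":0}]' 25
python3 -m pendant '[{"claw":0,"dx":0,"dy":0,"dz":0,"twist":-0.12},{"claw":0,"dx":0,"dy":0,"dz":0,"twist":-0.25},{"claw":0,"dx":0,"dy":0,"dz":0,"twist":-0.38},{"claw":0,"dx":0,"dy":0,"dz":0,"twist":-0.51},{"claw":0,"dx":0,"dy":0,"dz":0,"twist":-0.64},{"claw":0,"dx":0,"dy":0,"dz":0,"twist":-0.76},{"claw":0,"dx":0,"dy":0,"dz":0,"twist":-0.88},{"claw":0,"dx":0,"dy":0,"dz":0,"twist":-0.96}]'
python3 -m pendant '[{"claw":0,"dx":0,"dy":0,"dz":0,"twist":-0.05},{"claw":0,"dx":0,"dy":0,"dz":0,"twist":-0.1},{"claw":0,"dx":0,"dy":0,"dz":0,"twist":-0.1}]'
python3 - <<'E'
from h import *
tool(); print(r.get_state()['moment'])
E
```

```text
clock: 27.2
tool_pos: [0.5648, -0.1503, 0.0682]
eef_rot: [0.322, 0.947, -0.0, -0.0]
contact_force: [-0.3, -0.1, -0.2]
opening: 0.499
finger_force: 0.0
clock: 27.7
tool_pos: [0.5649, -0.1513, 0.0687]
eef_rot: [0.323, 0.946, -0.001, 0.0]
contact_force: [-1.3, -0.8, 4.4]
opening: 0.155
finger_force: 25.0
clock: 28.5
tool_pos: [0.565, -0.1513, 0.0687]
eef_rot: [0.725, 0.689, -0.0, 0.001]
contact_force: [-0.8, -1.7, 1.7]
opening: 0.16
finger_force: 25.0
clock: 28.8
tool_pos: [0.5645, -0.1527, 0.0687]
eef_rot: [0.757, 0.654, -0.001, 0.001]
contact_force: [-2.2, -4.3, 5.2]
opening: 0.158
finger_force: 25.3
tcp [ 0.5645 -0.1527  0.0687] yaw -0.146 q [ 0.37  0.89 -0.32  1.81  0.52  0.53 -0.45] t 28.8 op 0.158 F [-2.2 -4.3  5.2]
[-1.18414975  0.30198441  0.427575  ]
```

```bash
python3 -m pendant '[{"claw":0,"dx":0,"dy":0,"dz":0,"twist":0.05},{"claw":0,"dx":0,"dy":0,"dz":30,"twist":0.05},{"claw":0,"dx":0,"dy":0,"dz":70,"twist":0.07},{"claw":0,"dx":0,"dy":0,"dz":115,"twist":0.1},{"claw":0,"dx":0,"dy":0,"dz":160,"twist":0.1},{"claw":0,"dx":0,"dy":0,"dz":160,"twist":0.1}]' 25
python3 -m pendant '[{"claw":0,"dx":4,"dy":260,"dz":0,"twist":0},{"claw":0,"dx":4,"dy":260,"dz":0,"twist":0},{"claw":0,"dx":4,"dy":260,"dz":0,"twist":0},{"claw":0,"dx":4,"dy":260,"dz":0,"twist":0},{"claw":0,"dx":4,"dy":260,"dz":0,"twist":0},{"claw":0,"dx":4,"dy":260,"dz":0,"twist":0},{"claw":0,"dx":4,"dy":260,"dz":0,"twist":0},{"claw":0,"dx":4,"dy":260,"dz":0,"twist":0}]'
python3 - <<'E'
from h import *
tool(); p,P,T,K=snap('wrist'); cv2.imwrite('pics/w9.png',p)
x,y,z=P[...,0],P[...,1],P[...,2]
q=P[(z>.17)&(z<.235)&(np.hypot(x-.567,y-.108)<.05)];print(len(q),np.percentile(q,2,0),np.percentile(q,98,0))
E
```

```text
clock: 29.4
tool_pos: [0.5691, -0.1495, 0.2341]
eef_rot: [0.723, 0.691, 0.005, 0.004]
contact_force: [1.4, -0.1, -1.2]
opening: 0.157
finger_force: 25.0
clock: 30.2
tool_pos: [0.5685, 0.1077, 0.2272]
eef_rot: [0.723, 0.69, -0.001, 0.0]
contact_force: [0.7, -1.2, -1.5]
opening: 0.157
finger_force: 25.0
tcp [0.5685 0.1077 0.2272] yaw -0.047 q [ 0.    0.67 -0.47  1.71  0.38  0.85 -0.68] t 30.2 op 0.157 F [ 0.7 -1.2 -1.5]
6171 [0.54066673 0.11262809 0.17493307] [0.59427078 0.13899881 0.23349973]
```

View pics/w9.png

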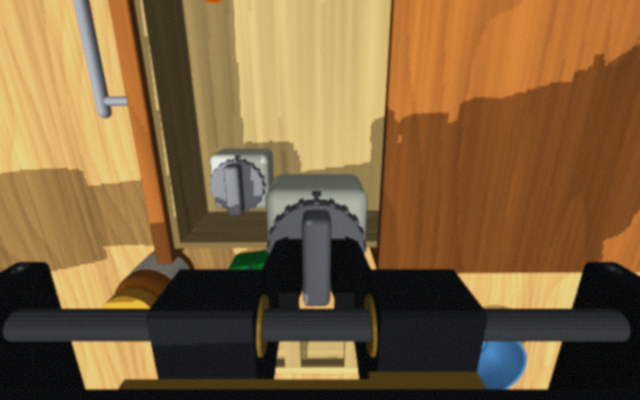

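The first pot stands upright at (240,182). The second is held with its bar on the mark at (317,196). Lowering it, then going to the far pot.

```bash
python3 -m pendant '[{"claw":0,"dx":0,"dy":0,"dz":-45,"twist":0},{"claw":0,"dx":0,"dy":0,"dz":-90,"twist":0},{"claw":0,"dx":0,"dy":0,"dz":-125,"twist":0},{"claw":0,"dx":0,"dy":0,"dz":-137,"twist":0},{"claw":0,"dx":0,"dy":0,"dz":-142,"twist":0},{"claw":0,"dx":0,"dy":0,"dz":-142,"twist":0}]'
python3 -m pendant '[{"claw":0.3,"dx":0,"dy":0,"dz":0,"twist":0},{"claw":0.3,"dx":0,"dy":0,"dz":0,"twist":0},{"claw":0.3,"dx":0,"dy":0,"dz":30,"twist":0},{"claw":0.3,"dx":0,"dy":0,"dz":70,"twist":0},{"claw":0.3,"dx":0,"dy":0,"dz":110,"twist":0},{"claw":0.3,"dx":0,"dy":0,"dz":140,"twist":0}]'
python3 -m pendant '[{"claw":0.5,"dx":80,"dy":-258,"dz":-10,"twist":0.65},{"claw":0.5,"dx":80,"dy":-258,"dz":-10,"twist":0.65},{"claw":0.5,"dx":80,"dy":-258,"dz":-10,"twist":0.65},{"claw":0.5,"dx":80,"dy":-258,"dz":-10,"twist":0.65},{"claw":0.5,"dx":80,"dy":-258,"dz":-10,"twist":0.65},{"claw":0.5,"dx":80,"dy":-258,"dz":-10,"twist":0.65},{"claw":0.5,"dx":80,"dy":-258,"dz":-10,"twist":0.65},{"claw":0.5,"dx":80,"dy":-258,"dz":-10,"twist":0.65}]'
python3 -m pendant '[{"claw":0.5,"dx":0,"dy":0,"dz":-60,"twist":0},{"claw":0.5,"dx":0,"dy":0,"dz":-85,"twist":0},{"claw":0.5,"dx":0,"dy":0,"dz":-85,"twist":0},{"claw":0.5,"dx":0,"dy":0,"dz":-85,"twist":0}]'
python3 - <<'E'
from h import *
tool()
p,P,T,K=snap('wrist'); bars(P,[(.649,-.156)])
E
```

```text
clock: 30.85
tool_pos: [0.5697, 0.1087, 0.0868]
eef_rot: [0.724, 0.69, 0.0, 0.0]
contact_force: [0.1, -0.8, -1.5]
opening: 0.155
finger_force: 25.0
clock: 31.45
tool_pos: [0.5698, 0.1099, 0.23]
eef_rot: [0.723, 0.691, 0.002, 0.001]
contact_force: [0.3, -0.4, -0.4]
opening: 0.304
finger_force: 0.0
clock: 32.25
tool_pos: [0.6489, -0.1475, 0.2171]
eef_rot: [0.465, 0.885, 0.001, 0.0]
contact_force: [-0.1, 1.0, -0.2]
opening: 0.504
finger_force: 0.0
clock: 32.65
tool_pos: [0.6493, -0.1462, 0.1324]
eef_rot: [0.463, 0.886, 0.001, -0.0]
contact_force: [-0.6, 0.2, 0.8]
opening: 0.498
finger_force: 0.0
tcp [ 0.6493 -0.1462  0.1324] yaw 0.607 q [ 0.46  0.93 -0.62  1.51  0.63  0.91  0.25] t 32.6 op 0.498 F [-0.6  0.2  0.8]
1327 bar c [ 0.6464 -0.1542] len angle 2.156 -> tool yaw 0.586 ztop 0.079
```

```bash
python3 -m pendant '[{"claw":0.5,"dx":-2,"dy":-9,"dz":-25,"twist":-0.02},{"claw":0.5,"dx":-2,"dy":-9,"dz":-50,"twist":-0.02},{"claw":0.5,"dx":-2,"dy":-9,"dz":-66,"twist":-0.02},{"claw":0.5,"dx":-2,"dy":-9,"dz":-66,"twist":-0.02}]'
python3 -m pendant '[{"claw":0,"dx":0,"dy":0,"dz":0,"twist":0},{"claw":0,"dx":0,"dy":0,"dz":0,"twist":0},{"claw":0,"dx":0,"dy":0,"dz":0,"twist":0},{"claw":0,"dx":0,"dy":0,"dz":0,"twist":0},{"claw":0,"dx":0,"dy":0,"dz":0,"twist":0}]' 25
python3 -m pendant '[{"claw":0,"dx":0,"dy":0,"dz":0,"twist":-0.12},{"claw":0,"dx":0,"dy":0,"dz":0,"twist":-0.24},{"claw":0,"dx":0,"dy":0,"dz":0,"twist":-0.36},{"claw":0,"dx":0,"dy":0,"dz":0,"twist":-0.48},{"claw":0,"dx":0,"dy":0,"dz":0,"twist":-0.58},{"claw":0,"dx":0,"dy":0,"dz":0,"twist":-0.66},{"claw":0,"dx":0,"dy":0,"dz":0,"twist":-0.73},{"claw":0,"dx":0,"dy":0,"dz":0,"twist":-0.73}]'
python3 - <<'E'
from h import *
tool(); print(r.get_state()['moment'])
E
```

```text
clock: 33.1
tool_pos: [0.6466, -0.1569, 0.0648]
eef_rot: [0.473, 0.881, -0.0, -0.001]
contact_force: [-0.5, -0.6, -0.4]
opening: 0.5
finger_force: 0.0
clock: 33.6
tool_pos: [0.6477, -0.1576, 0.066]
eef_rot: [0.474, 0.881, 0.0, 0.001]
contact_force: [0.9, 0.5, 2.6]
opening: 0.157
finger_force: 25.0
clock: 34.4
tool_pos: [0.6482, -0.1564, 0.066]
eef_rot: [0.756, 0.654, 0.001, 0.001]
contact_force: [2.1, 1.3, 3.2]
opening: 0.158
finger_force: 25.2
tcp [ 0.6482 -0.1564  0.066 ] yaw -0.144 q [ 0.37  0.98 -0.39  1.54  0.49  0.72 -0.39] t 34.4 op 0.158 F [2.1 1.3 3.2]
[ 0.32720957 -0.44091486  0.37623933]
```

```bash
python3 -m pendant '[{"claw":0,"dx":0,"dy":0,"dz":0,"twist":0.05},{"claw":0,"dx":0,"dy":0,"dz":30,"twist":0.05},{"claw":0,"dx":0,"dy":0,"dz":70,"twist":0.07},{"claw":0,"dx":0,"dy":0,"dz":115,"twist":0.1},{"claw":0,"dx":0,"dy":0,"dz":165,"twist":0.1},{"claw":0,"dx":0,"dy":0,"dz":165,"twist":0.1}]' 25
python3 -m pendant '[{"claw":0,"dx":-118,"dy":346,"dz":0,"twist":0},{"claw":0,"dx":-118,"dy":346,"dz":0,"twist":0},{"claw":0,"dx":-118,"dy":346,"dz":0,"twist":0},{"claw":0,"dx":-118,"dy":346,"dz":0,"twist":0},{"claw":0,"dx":-118,"dy":346,"dz":0,"twist":0},{"claw":0,"dx":-118,"dy":346,"dz":0,"twist":0},{"claw":0,"dx":-118,"dy":346,"dz":0,"twist":0},{"claw":0,"dx":-118,"dy":346,"dz":0,"twist":0}]'
python3 -m pendant '[{"claw":0,"dx":0,"dy":0,"dz":0,"twist":0},{"claw":0,"dx":0,"dy":0,"dz":0,"twist":0}]'
python3 - <<'E'
from h import *
tool(); p,P,T,K=snap('wrist'); cv2.imwrite('pics/w10.png',p)
E
```

```text
clock: 35.0
tool_pos: [0.6508, -0.1578, 0.2375]
eef_rot: [0.723, 0.691, 0.004, 0.005]
contact_force: [1.3, -0.3, -0.6]
opening: 0.158
finger_force: 24.9
clock: 35.8
tool_pos: [0.5254, 0.1949, 0.2299]
eef_rot: [0.72, 0.694, 0.0, -0.002]
contact_force: [-0.4, -0.0, -0.4]
opening: 0.157
finger_force: 25.0
clock: 36.0
tool_pos: [0.5291, 0.1863, 0.2295]
eef_rot: [0.723, 0.69, -0.001, 0.001]
contact_force: [0.0, 0.0, -0.3]
opening: 0.155
finger_force: 24.9
tcp [0.5291 0.1863 0.2295] yaw -0.047 q [-0.14  0.65 -0.47  1.76  0.38  0.83 -0.84] t 36.0 op 0.155 F [ 0.   0.  -0.3]
```

View pics/w10.png

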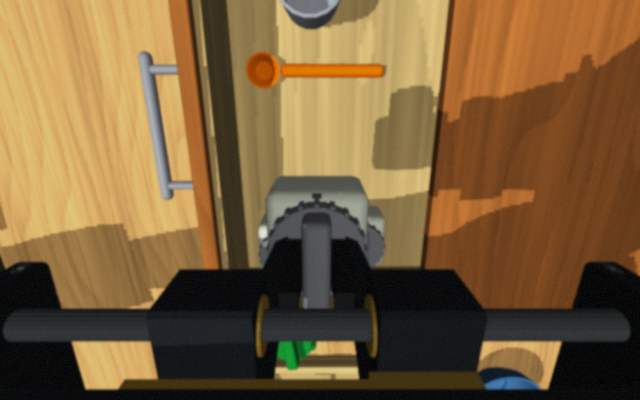

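The third pot is held with its bar on the mark. The spoon at (315,70) and cup at (310,8) sit clear of it. I'll set it down 10 mm further left.

```bash
python3 -m pendant '[{"claw":0,"dx":0,"dy":10,"dz":-45,"twist":0},{"claw":0,"dx":0,"dy":10,"dz":-90,"twist":0},{"claw":0,"dx":0,"dy":10,"dz":-125,"twist":0},{"claw":0,"dx":0,"dy":10,"dz":-141,"twist":0},{"claw":0,"dx":0,"dy":10,"dz":-146,"twist":0},{"claw":0,"dx":0,"dy":10,"dz":-146,"twist":0}]'
python3 -m pendant '[{"claw":0.3,"dx":0,"dy":0,"dz":0,"twist":0},{"claw":0.3,"dx":0,"dy":0,"dz":0,"twist":0},{"claw":0.3,"dx":0,"dy":0,"dz":30,"twist":0},{"claw":0.3,"dx":0,"dy":0,"dz":70,"twist":0},{"claw":0.3,"dx":0,"dy":0,"dz":110,"twist":0},{"claw":0.3,"dx":0,"dy":0,"dz":150,"twist":0}]'
python3 -m pendant '[{"claw":0.3,"dx":-100,"dy":-120,"dz":0,"twist":0},{"claw":0.3,"dx":-100,"dy":-120,"dz":0,"twist":0},{"claw":0.3,"dx":-100,"dy":-120,"dz":0,"twist":0},{"claw":0.3,"dx":-100,"dy":-120,"dz":0,"twist":0},{"claw":0.3,"dx":-100,"dy":-120,"dz":0,"twist":0}]'
python3 - <<'E'
from h import *
tool(); p,P,T,K=snap('top'); cv2.imwrite('pics/top3.png',cv2.resize(p[110:250,80:330],None,fx=3.2,fy=3.2,interpolation=cv2.INTER_CUBIC))
x,y,z=P[...,0],P[...,1],P[...,2]
for c in ((.49,.106),(.57,.109),(.529,.197),(.53,.36)):
    q=P[(np.hypot(x-c[0],y-c[1])<.035)&(z>.06)]; print(c,len(q),np.median(q,0).round(3),q[:,2].max().round(3))
q=P[(x>.36)&(x<.42)&(y>.15)&(y<.32)&(z>.07)&(z<.1)]; print('handle',len(q),np.median(q,0))
E
```

```text
clock: 36.65
tool_pos: [0.5297, 0.196, 0.0838]
eef_rot: [0.724, 0.69, -0.001, 0.001]
contact_force: [0.6, -0.0, -1.4]
opening: 0.157
finger_force: 25.0
clock: 37.25
tool_pos: [0.529, 0.1985, 0.2368]
eef_rot: [0.723, 0.691, 0.001, 0.0]
contact_force: [1.6, -0.2, -0.3]
opening: 0.304
finger_force: 0.0
clock: 37.75
tool_pos: [0.4286, 0.0772, 0.2351]
eef_rot: [0.724, 0.69, 0.0, 0.001]
contact_force: [0.4, 0.2, 0.5]
opening: 0.298
finger_force: 0.0
tcp [0.4286 0.0772 0.2351] yaw -0.048 q [ 0.06  0.49 -0.51  2.11  0.39  0.64 -0.77] t 37.8 op 0.298 F [0.4 0.2 0.5]
(0.49, 0.106) 472 [0.495 0.089 0.34 ] 0.593
(0.57, 0.109) 361 [0.569 0.104 0.08 ] 0.102
(0.529, 0.197) 257 [0.532 0.192 0.08 ] 0.102
(0.53, 0.36) 176 [0.531 0.366 0.08 ] 0.097
handle 1 [0.38979127 0.30302961 0.09307651]
```

View pics/top3.png

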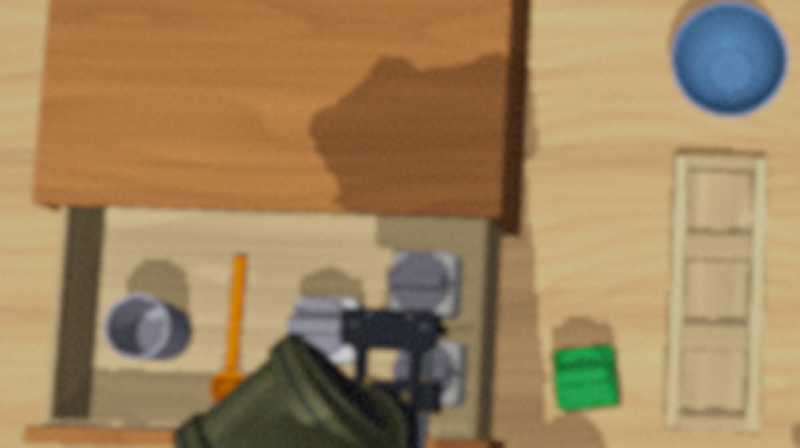

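Everything is in place: cup at (148,325), spoon at (235,320), pots at (330,325), (425,285) and (435,370). The tray is empty. Now to the handle to push the drawer shut.

```bash
python3 -m pendant '[{"claw":0.3,"dx":-40,"dy":164,"dz":-40,"twist":0.01},{"claw":0.3,"dx":-40,"dy":164,"dz":-40,"twist":0.01},{"claw":0.3,"dx":-40,"dy":164,"dz":-55,"twist":0.01},{"claw":0.3,"dx":-40,"dy":164,"dz":-55,"twist":0.01},{"claw":0.3,"dx":-40,"dy":164,"dz":-55,"twist":0.01},{"claw":0.3,"dx":-40,"dy":164,"dz":-55,"twist":0.01},{"claw":0.3,"dx":-40,"dy":164,"dz":-55,"twist":0.01}]'
python3 - <<'E'
from h import *
tool(); p,P,T,K=snap('wrist'); x,y,z=P[...,0],P[...,1],P[...,2]
q=P[(x>.36)&(x<.405)&(y>.25)&(y<.32)&(z>.075)&(z<.1)]; print('handle',len(q),np.median(q,0),np.percentile(q,[2,98],0))
E
```

```text
clock: 38.5
tool_pos: [0.3898, 0.2422, 0.1795]
eef_rot: [0.72, 0.694, 0.0, 0.0]
contact_force: [0.2, -0.9, 0.0]
opening: 0.305
finger_force: 0.0
tcp [0.3898 0.2422 0.1795] yaw -0.037 q [-0.4   0.6  -0.4   2.11  0.47  0.52 -1.18] t 38.5 op 0.305 F [ 0.2 -0.9  0. ]
handle 1216 [0.38900317 0.28389061 0.09117743] [[0.38272681 0.25163696 0.08770829]
 [0.40295967 0.30489174 0.09332032]]
```

```bash
python3 -m pendant '[{"claw":0.3,"dx":-2,"dy":0,"dz":-40,"twist":0},{"claw":0.3,"dx":-2,"dy":0,"dz":-80,"twist":0},{"claw":0.3,"dx":-2,"dy":0,"dz":-101,"twist":0},{"claw":0.3,"dx":-2,"dy":0,"dz":-101,"twist":0},{"claw":0,"dx":-2,"dy":0,"dz":-101,"twist":0},{"claw":0,"dx":-2,"dy":0,"dz":-101,"twist":0},{"claw":0,"dx":-2,"dy":0,"dz":-101,"twist":0},{"claw":0,"dx":-2,"dy":0,"dz":-101,"twist":0}]' 25
python3 -m pendant '[{"claw":0,"dx":5,"dy":0,"dz":0,"twist":0},{"claw":0,"dx":15,"dy":-1,"dz":0,"twist":0},{"claw":0,"dx":27,"dy":-1,"dz":0,"twist":0},{"claw":0,"dx":40,"dy":-2,"dz":0,"twist":0},{"claw":0,"dx":53,"dy":-2,"dz":0,"twist":0},{"claw":0,"dx":66,"dy":-3,"dz":0,"twist":0},{"claw":0,"dx":79,"dy":-3,"dz":0,"twist":0},{"claw":0,"dx":92,"dy":-4,"dz":0,"twist":0}]'
python3 -m pendant '[{"claw":0,"dx":13,"dy":0,"dz":0,"twist":0},{"claw":0,"dx":26,"dy":-1,"dz":0,"twist":0},{"claw":0,"dx":39,"dy":-1,"dz":0,"twist":0},{"claw":0,"dx":52,"dy":-2,"dz":0,"twist":0},{"claw":0,"dx":65,"dy":-2,"dz":0,"twist":0},{"claw":0,"dx":78,"dy":-3,"dz":0,"twist":0},{"claw":0,"dx":88,"dy":-3,"dz":0,"twist":0},{"claw":0,"dx":92,"dy":-3,"dz":0,"twist":0}]'
```

```text
clock: 39.35
tool_pos: [0.3881, 0.2426, 0.0795]
eef_rot: [0.72, 0.694, 0.001, 0.0]
contact_force: [1.2, -1.6, 7.1]
opening: 0.11
finger_force: 25.0
clock: 40.15
tool_pos: [0.4794, 0.239, 0.0795]
eef_rot: [0.72, 0.694, 0.001, -0.0]
contact_force: [-1.8, 0.1, 3.1]
opening: 0.114
finger_force: 25.0
clock: 40.95
tool_pos: [0.5726, 0.2355, 0.0795]
eef_rot: [0.72, 0.694, 0.001, 0.0]
contact_force: [-1.1, -0.6, 6.9]
opening: 0.113
finger_force: 25.0
```

```bash
python3 -m pendant '[{"claw":0,"dx":3,"dy":0,"dz":0,"twist":0},{"claw":0,"dx":3,"dy":0,"dz":0,"twist":0}]'
python3 -m pendant '[{"claw":0.3,"dx":0,"dy":0,"dz":0,"twist":0},{"claw":0.3,"dx":0,"dy":0,"dz":0,"twist":0},{"claw":0.3,"dx":-1,"dy":0,"dz":0,"twist":0},{"claw":0.3,"dx":-1,"dy":0,"dz":40,"twist":0},{"claw":0.3,"dx":-1,"dy":0,"dz":90,"twist":0},{"claw":0.3,"dx":-1,"dy":0,"dz":140,"twist":0},{"claw":0.3,"dx":-40,"dy":-40,"dz":170,"twist":0},{"claw":0.3,"dx":-90,"dy":-80,"dz":170,"twist":0}]'
python3 -m pendant '[{"claw":0.3,"dx":-50,"dy":-250,"dz":0,"twist":0},{"claw":0.3,"dx":-50,"dy":-250,"dz":0,"twist":0},{"claw":0.3,"dx":-50,"dy":-250,"dz":0,"twist":0},{"claw":0.3,"dx":-50,"dy":-250,"dz":0,"twist":0},{"claw":0.3,"dx":-50,"dy":-250,"dz":0,"twist":0},{"claw":0.3,"dx":-50,"dy":-250,"dz":0,"twist":0},{"claw":0.3,"dx":-50,"dy":-250,"dz":0,"twist":0}]'
python3 - <<'E'
from h import *
tool(); p,P,T,K=snap('top'); cv2.imwrite('pics/top4.png',p); P0=cloud(T,K,np.load('top0.npy'))
for P_ in (P0,P):
    x,y,z=P_[...,0],P_[...,1],P_[...,2]; q=P_[(x>.54)&(x<.59)&(y>.15)&(y<.32)&(z>.075)&(z<.1)]; print('handle',len(q),np.median(q,0),q[:,0].min())
E
```

```text
clock: 41.15
tool_pos: [0.5753, 0.2354, 0.0796]
eef_rot: [0.72, 0.694, 0.001, 0.001]
contact_force: [0.5, -0.6, 4.9]
opening: 0.11
finger_force: 25.0
clock: 41.95
tool_pos: [0.5056, 0.1734, 0.2491]
eef_rot: [0.72, 0.694, 0.004, 0.001]
contact_force: [-0.1, 0.0, -0.1]
opening: 0.303
finger_force: 0.0
clock: 42.65
tool_pos: [0.4532, -0.0796, 0.2459]
eef_rot: [0.721, 0.693, -0.0, -0.0]
contact_force: [0.7, 0.6, -0.3]
opening: 0.298
finger_force: 0.0
tcp [ 0.4532 -0.0796  0.2459] yaw -0.04 q [ 0.46  0.51 -0.58  2.02  0.42  0.72 -0.43] t 42.6 op 0.298 F [ 0.7  0.6 -0.3]
handle 208 [0.57386169 0.23203153 0.09100059] 0.565802367984683
handle 200 [0.57491804 0.23309337 0.09129119] 0.5687886769879559
```

View pics/top4.png

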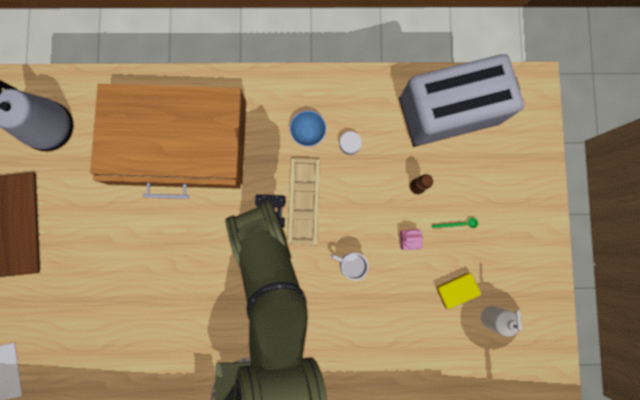

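The drawer is shut, with its handle back at (166,196) as at the start. The tray is empty and the visible bystanders have not moved. The arm is clear, so I'm handing in.

```bash
python3 -c "
from plant import r
print(r.finish_job())"
```

```text
the job is handed in; nothing more can be done
None
```

I handed the job in at about 43 s of the 208 s allowed: all three pots (lids tight), the cup and the spoon are in the drawer and it is shut; the simulator returned no verdict.

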